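# Put the mixed-up bench tools back on their own shadow plates

## Robot

A 6-joint arm with a two-finger parallel gripper is mounted at the origin on the work surface. World frame = base frame: x ahead of the robot, y to its left, z up, the work surface at z = 0. Lengths are in mm, angles in rad, forces in N, time in s.
With the tool pointing down it reaches from about 250 to 725 mm from the base axis. Payload 4 kg.
Tool frame: the origin (TCP) lies on the centre line of the jaws, within the pads' length; the fingertips stand 19 mm ahead of it and the grasp point (between the pads) is the TCP (nose_length is the distance from the TCP to the fingertips, in mm); z points along the fingers, y is the line along which they close (so a half turn about z gives the same grasp; the last joint's range is limited). The gripper opens to 85 mm and grips with 20 to 120 N. Pads are 22 mm wide; open, the fingers measure 114 mm over their backs; the gripper's body (76 mm by 85 mm) begins 54 mm behind the grasp point. The pads swing forward as they close: fully open they stand 13 mm farther back than shut.
Start: joints at [1.129, 0.241, 0.005, 1.335, 0, 1.571], TCP at [213.782, 451.992, 250.306] pointing down, gripper open.
Joint ranges: [-2.72, 2.72], [-1.05, 1.87], [-1.09, 1.28], [-1.99, 2.15], [-1.42, 1.44], [-3.14, 3.14]. Speed limits (rad/s): [2.79, 2.79, 3.14, 3.14, 3.14, 3.14].

## Interface

Orientations are given as a unit quaternion [x, y, z, w].
In Python, from rig import get_obs, camera, camera_info, finish_job, nose_length gives the robot as it stands. The module is installed in compiled form; this text tells all that it offers.
- The arm moves only by the tool step_arm, never from a script. Its argument "series" is a list of rows, each an object with "claw": the finger opening in mm, from 0 to 85.4; "delta_pos": the shift along the tool's x, y, z in mm, a list of three; "twist": the turn, a rotation vector about the tool's x, y, z in rad, a list of three. In form: [{"claw": claw, "delta_pos": [tx, ty, tz], "twist": [wx, wy, wz]}, ...]. A call has 1 to 20 rows; each row is the pose to reach, as a shift and turn from the pose commanded when the call began, along the tool's axes at that moment; what a row does not reach only later rows make up. A row lasts 1/10 s, in which the tool goes at most 50 mm and 8.59 degrees, less where a joint would pass 70% of its speed; a pose out of reach is approached as far as the arm can. A call with a gripper value outside its range is refused whole. The fingers move at their own pace and stop on an object; "grip_force" is the grip in N (left out, the last holds). Time passes only in rows, so rows that repeat a pose let the fingers close. It gives the time, the measured TCP pose, the force, the opening and the grip force at its end, in the units of the state.
- get_obs(): the state, without advancing time (a new reading comes with each control period).
- camera(name): name is "scene" or "side" or "wrist"; returns (picture, depth): 384x512x3 uint8, blue, green, red; 384x512 float32, mm along the optical axis (not along the pixel's ray), 0 where there is no reading.
- camera_info(name): a dict with "mtx" (3x3 intrinsics, pixels), "distortion" ([k1, k2, p1, p2, k3] as OpenCV has them; the pictures are not rectified), "world_from_camera" (4x4, takes a point from camera to world coordinates); the wrist camera has in their place "T_tool_cam" (4x4, takes a point from camera to tool coordinates, whose origin is the TCP and whose axes are the flange's). Camera axes: x right, y up, looking along -z (the intrinsics and any distortion apply to the point x, -y, -z); pixel columns grow to the right and rows downward; lengths in mm; the calibration is good to about 2 mm. A picture is of the moment at which its call begins: read the wrist's pose just before it. camera_info takes no time and is no camera call.
- finish_job(): hands the job in; it is judged then, once.
The state is a dict: "clock": time; "q": joint angles; "qd": joint speeds; "effort": joint torques, N m; "ee_pos": TCP position; "orientation": TCP orientation; "ft_force": force on the tool from outside, world axes, zero at the start; "wrist_torque": the same for the moment, N m; "finger_gap": finger opening in mm; "grip_force": force on a finger pad.
Only numpy, scipy, OpenCV 4.12 (cv2) and the standard library are available. Lean on these libraries where they do the work, as an engineer would, in place of code of your own. Each camera call takes 0.05 s, during which the arm holds its last target. There are 200 camera calls.

## Task

The combination wrench, the pliers and the ratchet have been put back on each other's blue shadow plates. Lay each of the three down flat on the plate marked with its own outline, covering the outline with its head at the outline's head end; the empty green mat is free for parking a tool meanwhile. Set the tools down rather than dropping them, and leave the screwdriver alone, which already lies on its own plate.

Things in the scene. Friction and masses are not known exactly. Their poses are not given: they have to be found in the camera images.
- wrench_mid (a point): Combination wrench, bare steel, 228 mm long: open jaw (39 mm wide, 10 thick) at the head (+x), ring (30 mm wide, 12 thick) at the other end, straight shank 17 mm wide and 9 thick. Point: middle of the shank, half-way along, at the balance, 6 mm above what it lies on. Loose; x runs along the tool to its head, z up.
- pliers_mid (a point): Combination pliers, steel jaws and two splayed red handles (62 mm wide over both), 208 mm long, shut and rigid. Point: centre of the round joint (29 mm across, 14 thick), near the balance, 7.5 mm above what they lie on, 70 mm behind the jaw tip (the head, +x). Loose; x runs along the tool to its head, z up.
- ratchet_mid (a point): Ratchet handle, 237 mm long: round steel head 37 mm across, 26 high, its square drive standing up to 40 mm; round steel neck 16 mm thick; round black grip 26 mm thick. Point: on the neck's axis, near the balance, 13 mm above what it lies on, 68 mm behind the head's centre (+x); the neck is plain 25 mm either way. Loose; x runs along the tool to its head, z up.
- driver_mid (a point): Flat-blade screwdriver, 230 mm long, black ribbed handle 32 mm thick, thin steel blade. It already lies on its own plate and is to stay there. Point: middle of the handle, 16 mm above what it lies on; x runs to the blade tip.
- plate_wrench: Blue shadow plate of the wrench. Fixed, 270 x 100 x 4 mm, flat, no rim. Origin: centre of its underside; x along it to the outline's head end (within 9 degrees of straight away from the robot), z up. Its outline, flush, in yellow: the wrench. The wrench lies right with its listed point at x = 0, y = 0 of the plate.
- plate_pliers: Blue shadow plate of the pliers. Fixed, 270 x 100 x 4 mm, flat, no rim. Origin: centre of its underside; x along it to the outline's head end (within 9 degrees of straight away from the robot), z up. Its outline, flush, in yellow: the pliers with splayed handles. They lie right with their listed point at x = +0.030 m, y = 0 of the plate.
- plate_ratchet: Blue shadow plate of the ratchet. Fixed, 270 x 100 x 4 mm, flat, no rim. Origin: centre of its underside; x along it to the outline's head end (within 9 degrees of straight away from the robot), z up. Its outline, flush, in yellow: round head, stepped straight handle. It lies right with its listed point at x = +0.030 m, y = 0 of the plate.
- plate_driver: Blue shadow plate of the screwdriver, which lies on it. Fixed, 270 x 100 x 4 mm, flat, no rim. Origin: centre of its underside; x along it to the outline's head end (within 9 degrees of straight away from the robot), z up. Its outline, flush, in yellow: the screwdriver. Its listed point belongs at x = -0.060 m, y = 0 of the plate.
- mat: Empty ribbed green rubber mat, 270 x 100 x 4 mm, fixed, no rim: the free spot. Origin: centre of its underside; x along it, roughly away from the robot, z up. At the start each plate holds one tool, heads away from the robot; plates and mat lie side by side about 180 mm apart, with small loose things up to 45 mm high in the gaps.
Mind the look-alikes: they are no part of the job. Of the things that look like the part that bears pliers_mid, the larger one is meant. What is shaped like the part that bears wrench_mid but yellow is not meant.

How it is judged:
By the outcome, as a careful person would: the job done as asked, in the order asked, and still so for the second after the job is handed in, with the robot touching nothing.
It also fails if it takes over 106 s, if anything falls off the work surface, if the arm or the gripper's body presses on something with over 40 N, if the wrist force passes 120 N, or if a joint passes its speed limit or range.

## Working session

There is one attempt and no reset: what is moved stays moved. The work goes in short steps, Python scripts to look and compute and a tool call to move; the robot and the scene stay as the last step left them, time stands still between calls to the robot, and variables do not carry over. Pictures are saved under pics/ and viewed, at most 14 in all, crops included, and the job is handed in when it is done.

Besides the shell and the picture viewer there is one more tool, called by a JSON object that holds its "method" and its "body". step_arm: Moves the arm, as the interface text tells. Its arguments: {"type":"object","properties":{"series":{"type":"array"},"grip_force":{"type":"number"}},"required":["series"]}

```bash
mkdir -p pics; cat > h.py <<'E'
import numpy as np, cv2
from rig import *
from scipy.spatial.transform import Rotation as R
def world(name, pic_depth=None):
    o=get_obs(); im,d=camera(name); ci=camera_info(name)
    h,w=d.shape; u,v=np.meshgrid(np.arange(w),np.arange(h))
    p=cv2.undistortPoints(np.stack([u,v],-1).reshape(-1,1,2).astype(np.float64),np.array(ci["mtx"],float),np.array(ci["distortion"],float)).reshape(h,w,2)
    P=np.stack([p[...,0]*d,-p[...,1]*d,-d],-1)
    if name=="wrist":
        T=np.eye(4);T[:3,:3]=R.from_quat(o["orientation"]).as_matrix();T[:3,3]=o["ee_pos"];T=T@np.array(ci["T_tool_cam"])
    else: T=np.array(ci["world_from_camera"])
    W=P@T[:3,:3].T+T[:3,3]; W[d<=0]=np.nan
    return im,d,W
E
python3 - <<'E'
from h import *
o=get_obs();print(o, nose_length)
for n in("scene","side"):
    im,d,W=world(n); np.savez(n,im=im,W=W); cv2.imwrite(f"pics/{n}0.png",cv2.resize(im,(800,600)))
    print(n,camera_info(n))
print(camera_info("wrist"))
E
```

```text
{'clock': 0.0, 'q': array([1.12902822e+00, 2.41409227e-01, 3.73028697e-03, 1.33518095e+00,
       2.47931345e-05, 1.57081268e+00]), 'qd': array([ 7.64173204e-04,  7.59494196e-05,  4.22834550e-04, -1.07445702e-03,
       -3.97604785e-04, -1.42050332e-03]), 'effort': array([ 3.12196644e-04, -3.72313356e+01,  2.52409816e+01,  1.66515360e-02,
       -1.27052272e-04, -6.85621586e-06]), 'ee_pos': array([213.51382384, 451.474993  , 249.41708788]), 'orientation': array([ 2.19100160e-01,  9.75701827e-01, -1.00400028e-03, -2.38142717e-04]), 'ft_force': array([-0.16965998,  0.41607575,  0.68661831]), 'wrist_torque': array([-0.00481984, -0.01316773, -0.00437813]), 'grip_force': 0.0, 'finger_gap': 85.23226205736817} 19.0
scene {'mtx': array([[492.22866798,   0.        , 255.32720033],
       [  0.        , 492.22866798, 188.1238969 ],
       [  0.        ,   0.        ,   1.        ]]), 'distortion': array([-0.17002773,  0.        ,  0.        ,  0.        ,  0.        ]), 'world_from_camera': array([[ 1.35830544e-01, -5.37583233e-01,  8.32198493e-01,
         1.46025615e+03],
       [ 9.90683307
[... 758 characters left out ...]
27749e+02],
       [ 0.00000000e+00,  0.00000000e+00,  0.00000000e+00,
         1.00000000e+00]])}
{'mtx': array([[297.61057652,   0.        , 263.86794469],
       [  0.        , 297.61057652, 193.35229339],
       [  0.        ,   0.        ,   1.        ]]), 'distortion': array([0.01510383, 0.        , 0.        , 0.        , 0.        ]), 'T_tool_cam': array([[-1.08953109e-03,  9.55167889e-01,  2.96062691e-01,
         7.58233433e+01],
       [ 9.99999406e-01,  1.03151324e-03,  3.52162292e-04,
        -1.17827985e+00],
       [ 3.09815269e-05,  2.96062899e-01, -9.55168445e-01,
        -1.24355321e+02],
       [ 0.00000000e+00,  0.00000000e+00,  0.00000000e+00,
         1.00000000e+00]])}
```

View pics/scene0.png

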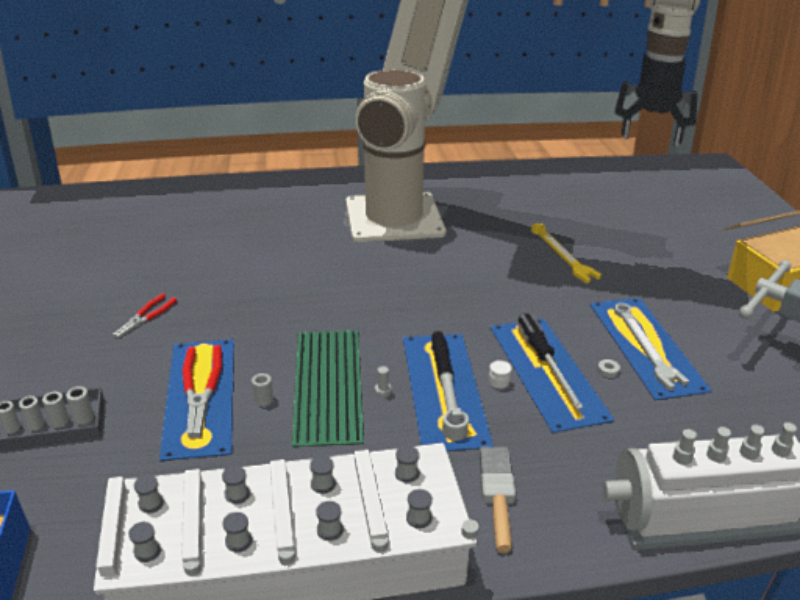

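View pics/side0.png

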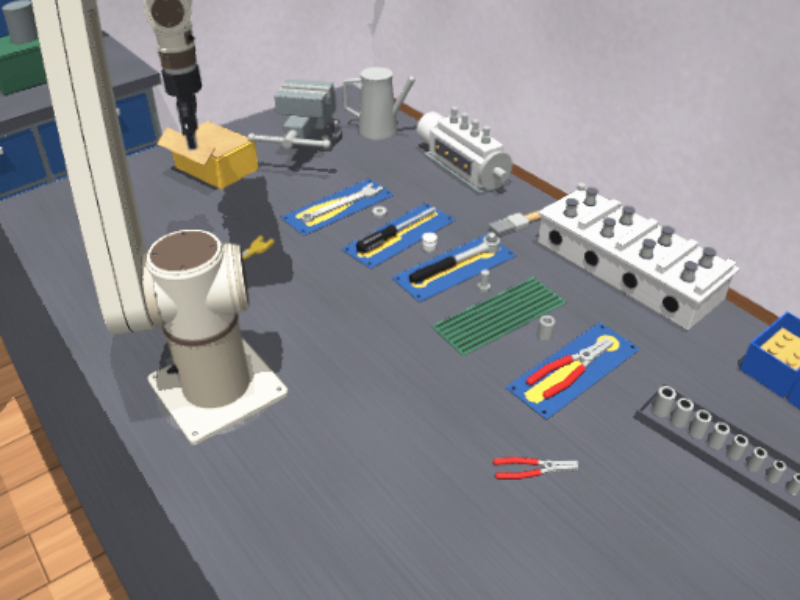

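The scene shows five fields. From scene left to right, in 800x600 pixels:
- Pliers on a plate with a round-head outline, at (198,398).
- Green mat at (328,388).
- Ratchet at (447,390).
- Screwdriver at (550,370).
- Wrench on a plate with a splayed yellow outline, at (650,345).

The small pliers at (145,315) and the yellow wrench at (565,250) are decoys.

```bash
cat > fit.py <<'E'
from h import *
def topdown(ims):  # 1px = 1mm; rows: x 250..750 down-> flipped, cols y 500..-500
    X0,X1,Y0,Y1=200,760,-520,520
    out=np.zeros((X1-X0,Y1-Y0,3),np.uint8); Z=np.full(out.shape[:2],-99.)
    for im,W in ims:
        m=np.isfinite(W[...,0]); w=W[m]; c=im[m]
        i=np.round(X1-w[:,0]).astype(int); j=np.round(Y1-w[:,1]).astype(int)
        for di in(-1,0,1):
            for dj in(-1,0,1):
                a,b=i+di,j+dj
                k=(a>=0)&(a<out.shape[0])&(b>=0)&(b<out.shape[1])&(w[:,2]<100)
                out[a[k],b[k]]=c[k]; Z[a[k],b[k]]=w[k,2]
    return out,Z
E
python3 - <<'E'
from fit import *
for n in("scene","side"):
    f=np.load(n+".npz"); im,W=f["im"],f["W"]
    hsv=cv2.cvtColor(im,cv2.COLOR_BGR2HSV)
    ok=(W[...,0]>200)&(W[...,0]<760)&(abs(W[...,1])<560)&(W[...,2]<20)&(W[...,2]>-15)
    for col,m in(("blue",(hsv[...,0]>100)&(hsv[...,0]<120)&(hsv[...,1]>170)&(hsv[...,2]>80)),("green",(hsv[...,0]>50)&(hsv[...,0]<95)&(hsv[...,1]>100))):
        m=(m&ok).astype(np.uint8)
        m=cv2.morphologyEx(m,cv2.MORPH_CLOSE,np.ones((9,9)))*0+cv2.dilate(m,np.ones((3,3)))
        nn,lab,st,_=cv2.connectedComponentsWithStats(m)
        # cluster world points by y
        pts=W[(m>0)&ok]; 
        M=np.zeros((600,1200),np.uint8); M[(pts[:,0]-200).astype(int).clip(0,599),(pts[:,1]+600).astype(int).clip(0,1199)]=255
        M=cv2.morphologyEx(M,cv2.MORPH_CLOSE,np.ones((25,25)))
        for c in cv2.findContours(M,0,1)[0]:
            if cv2.contourArea(c)<8000: continue
            b=cv2.boxPoints(cv2.minAreaRect(c)); (cx,cy),s,_=cv2.minAreaRect(c)
            e=max([b[1]-b[0],b[2]-b[1]],key=np.linalg.norm); e=e*np.sign(e[1])
            print(n,col,"x",round(cy+200),"y",round(cx-600),"size",np.round(s),"yaw deg",round(np.degrees(np.arctan2(e[0],e[1])),1))
            k=(abs(pts[:,0]-cy-200)<100)&(abs(pts[:,1]-cx+600)<40);print("z",np.median(pts[k,2]))
f=[np.load(n+".npz") for n in("side","scene")]
o,Z=topdown([(a["im"],a["W"]) for a in f])
cv2.imwrite("pics/top.png",cv2.resize(o[0:560],(800,431)))
E
```

```text
scene blue x 580 y 3 size [102. 285.] yaw deg -1.8
z 3.526001024980701
scene blue x 552 y 175 size [276. 106.] yaw deg 6.5
z 3.7058484946337558
scene blue x 545 y -367 size [276. 103.] yaw deg 1.1
z 2.771240822240543
scene blue x 506 y 362 size [285. 107.] yaw deg 2.6
z 3.8243805624265406
scene green x 536 y -172 size [105. 285.] yaw deg -3.6
z 3.537850395942371
side green x 541 y -172 size [112. 282.] yaw deg -3.9
z 5.2225836832597
```

View pics/top.png

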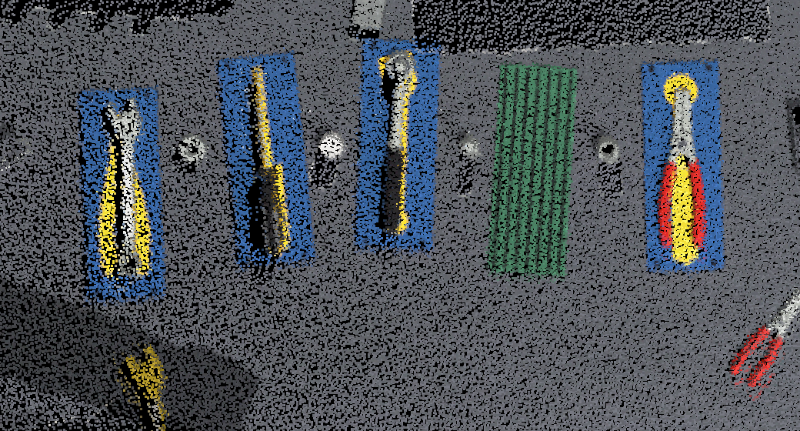

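The top view settles which plate is which:
- The wrench is on the pliers plate (y≈362).
- The ratchet is on the wrench plate (y≈3).
- The pliers are on the ratchet plate (y≈-367).

Plan: ratchet→mat, wrench→its plate, pliers→theirs, ratchet→its plate.

```bash
cat >> h.py <<'E'
def go(x,y,z,yaw,o=None):
    "delta for target TCP, yaw = world direction of the held tool's +x (deg); tool x = yaw+180"
    o=o or get_obs(); R0=R.from_quat(o["orientation"])
    t=R.from_euler("z",yaw+180,degrees=True)*R.from_euler("x",180,degrees=True)
    d=R0.inv().apply(np.array([x,y,z])-o["ee_pos"]); w=(R0.inv()*t).as_rotvec()
    return np.round(d,1).tolist(),np.round(w,3).tolist()
E
python3 -c "
from h import *
print(go(570,0,240,0))"
```

```text
([-515.3, -255.8, 10.0], [-0.002, -0.0, -0.442])
```

{"method": "step_arm", "body": {"series": [{"claw":60,"delta_pos":[-515,-256,10],"twist":[-0.002,0,-0.442]},{"claw":60,"delta_pos":[-515,-256,10],"twist":[-0.002,0,-0.442]},{"claw":60,"delta_pos":[-515,-256,10],"twist":[-0.002,0,-0.442]},{"claw":60,"delta_pos":[-515,-256,10],"twist":[-0.002,0,-0.442]},{"claw":60,"delta_pos":[-515,-256,10],"twist":[-0.002,0,-0.442]},{"claw":60,"delta_pos":[-515,-256,10],"twist":[-0.002,0,-0.442]},{"claw":60,"delta_pos":[-515,-256,10],"twist":[-0.002,0,-0.442]},{"claw":60,"delta_pos":[-515,-256,10],"twist":[-0.002,0,-0.442]},{"claw":60,"delta_pos":[-515,-256,10],"twist":[-0.002,0,-0.442]},{"claw":60,"delta_pos":[-515,-256,10],"twist":[-0.002,0,-0.442]},{"claw":60,"delta_pos":[-515,-256,10],"twist":[-0.002,0,-0.442]},{"claw":60,"delta_pos":[-515,-256,10],"twist":[-0.002,0,-0.442]},{"claw":60,"delta_pos":[-515,-256,10],"twist":[-0.002,0,-0.442]},{"claw":60,"delta_pos":[-515,-256,10],"twist":[-0.002,0,-0.442]},{"claw":60,"delta_pos":[-515,-256,10],"twist":[-0.002,0,-0.442]},{"claw":60,"delta_pos":[-515,-256,10],"twist":[-0.002,0,-0.442]}]}}

```text
clock: 1.7
ee_pos: [569.1, 1.6, 240.5]
orientation: [-0.001, 1.0, 0.001, 0.0]
ft_force: [0.4, 0.9, 0.3]
finger_gap: 60.0
grip_force: 0.0
```

```bash
cat > look.py <<'E'
from h import *
import sys
def look(name,cx,cy):
    "rectified top view 2px/mm (x up, y left) around cx,cy, 300(x) x 200(y)mm; plate rect; tool-height map"
    im,d,W=world("wrist"); np.savez(name,im=im,W=W)
    # grid
    gx=np.arange(cx+190,cx-190,-1.); gy=np.arange(cy+130,cy-130,-1.)
    m=np.isfinite(W[...,0])&(abs(W[...,0]-cx)<200)&(abs(W[...,1]-cy)<140)
    from scipy.interpolate import griddata
    G=np.stack(np.meshgrid(gx,gy,indexing="ij"),-1)
    v=griddata(W[m][:,:2],np.c_[im[m],W[m][:,2]],G,method="nearest")
    I=v[...,:3].astype(np.uint8); Z=v[...,3]
    cv2.imwrite(f"pics/{name}.png",np.hstack([cv2.resize(I,None,fx=1.5,fy=1.5),cv2.cvtColor(cv2.resize((Z.clip(-5,50)+5)*4.6,None,fx=1.5,fy=1.5).astype(np.uint8),cv2.COLOR_GRAY2BGR)]))
    hsv=cv2.cvtColor(I,cv2.COLOR_BGR2HSV)
    b=((hsv[...,0]>98)&(hsv[...,0]<122)&(hsv[...,1]>150)&(Z<12)).astype(np.uint8)
    g=((hsv[...,0]>45)&(hsv[...,0]<95)&(hsv[...,1]>90)&(Z<12)).astype(np.uint8)
    for nm,M in(("blue",b),("green",g)):
        M=cv2.morphologyEx(M,cv2.MORPH_CLOSE,np.ones((9,9)))
        M=cv2.morphologyEx(M,cv2.MORPH_OPEN,np.ones((3,3)))
        for c in cv2.findContours(M,0,1)[0]:
            if cv2.contourArea(c)<3000: continue
            (u,vv),s,a=cv2.minAreaRect(c); B=cv2.boxPoints(((u,vv),s,a))
            e=max([B[1]-B[0],B[2]-B[1]],key=np.linalg.norm); dx,dy=-e[1],-e[0]
            if dx<0: dx,dy=-dx,-dy
            print(name,nm,"x %.1f y %.1f yaw %.1f size"%(gx[0]-vv,gy[0]-u,np.degrees(np.arctan2(dy,dx))),np.round(s,1),"z %.1f"%np.median(Z[M>0]))
    return I,Z,gx,gy
def axis(Z,gx,gy,zmin,cx,cy,hw=45,lo=-150,hi=150):
    "tool points above zmin near plate centre: per-slice y extents and a line fit"
    pts=[]
    for i in np.where((gx>cx+lo)&(gx<cx+hi))[0]:
        j=np.where((Z[i]>zmin)&(abs(gy-cy)<hw))[0]
        if len(j)>3: pts.append((gx[i],gy[j].mean(),gy[j].max(),gy[j].min(),Z[i,j].max()))
    return np.array(pts)
E
python3 - <<'E'
from look import *
I,Z,gx,gy=look("rat1",580,3)
p=axis(Z,gx,gy,9,580,3); print(np.round(p[::8],0).astype(int).tolist())
E
```

```text
rat1 blue x 572.5 y 1.7 yaw -2.3 size [ 98.9 270.3] z 4.9
[[729, 34, 47, 21, 20], [721, 30, 40, 22, 19], [692, -3, 10, -16, 32], [684, -2, 14, -19, 43], [676, -2, 16, -21, 46], [668, -2, 14, -19, 46], [660, -2, 10, -15, 34], [652, -2, 8, -11, 28], [644, 0, 8, -9, 27], [636, 0, 8, -8, 27], [628, 0, 8, -7, 27], [620, 2, 9, -6, 26], [612, 2, 9, -6, 26], [604, 2, 10, -6, 26], [596, 2, 10, -5, 27], [588, 3, 11, -5, 26], [580, 2, 11, -30, 243], [572, 10, 47, -41, 282], [564, 10, 47, -41, 282], [556, 2, 44, -41, 311], [548, 2, 20, -17, 318], [540, 6, 18, -6, 30], [532, 6, 18, -5, 30], [524, 8, 19, -4, 29], [516, 8, 20, -4, 30], [508, 8, 19, -4, 31], [500, 8, 20, -4, 30], [492, 9, 22, -4, 31], [484, 10, 22, -3, 32], [476, 10, 22, -1, 31], [468, 10, 21, 0, 29], [460, 11, 21, 1, 28]]
```

View pics/rat1.png

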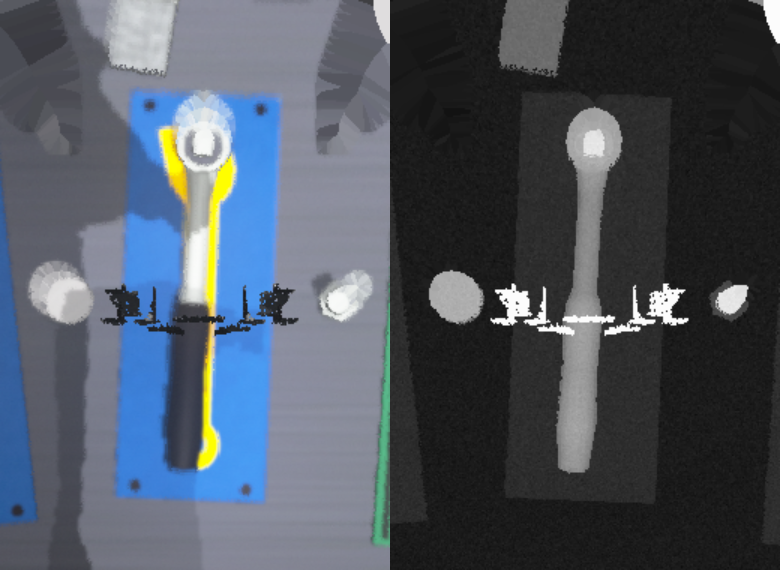

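The ratchet lies on the wrench plate, with its head centre at (675,-2) and a yaw of about -3.4°. Its outline shows a jaw and a ring, so this is the wrench plate, centred at (572.5, 1.7).

```bash
python3 -c "
from h import *
print(get_obs()['ee_pos']);print(go(607,1.8,80,-3.4));print(go(607,1.8,26.5,-3.4))"
```

```text
[569.24068633   1.64988305 240.60330321]
([-37.7, -0.3, 160.6], [0.002, 0.0, 0.062])
([-37.7, -0.4, 214.1], [0.002, 0.0, 0.062])
```

{"method": "step_arm", "body": {"series": [{"claw":50,"delta_pos":[-20,0,45],"twist":[0,0,0.062]},{"claw":50,"delta_pos":[-38,0,90],"twist":[0,0,0.062]},{"claw":50,"delta_pos":[-38,0,135],"twist":[0,0,0.062]},{"claw":50,"delta_pos":[-38,0,165],"twist":[0,0,0.062]},{"claw":50,"delta_pos":[-38,0,185],"twist":[0,0,0.062]},{"claw":50,"delta_pos":[-38,0,200],"twist":[0,0,0.062]},{"claw":50,"delta_pos":[-38,0,208],"twist":[0,0,0.062]},{"claw":50,"delta_pos":[-38,0,213],"twist":[0,0,0.062]},{"claw":50,"delta_pos":[-38,0,213],"twist":[0,0,0.062]},{"claw":50,"delta_pos":[-38,0,213],"twist":[0,0,0.062]}], "grip_force": 60}}

```text
clock: 2.75
ee_pos: [608.7, 1.0, 28.4]
orientation: [0.031, 1.0, 0.001, 0.001]
ft_force: [-0.8, 1.0, -0.4]
finger_gap: 50.1
grip_force: 0.0
```

{"method": "step_arm", "body": {"series": [{"claw":30,"delta_pos":[0,0,0],"twist":[0,0,0]},{"claw":15,"delta_pos":[0,0,0],"twist":[0,0,0]},{"claw":5,"delta_pos":[0,0,0],"twist":[0,0,0]},{"claw":5,"delta_pos":[0,0,0],"twist":[0,0,0]},{"claw":5,"delta_pos":[0,0,0],"twist":[0,0,0]},{"claw":5,"delta_pos":[0,0,0],"twist":[0,0,0]},{"claw":5,"delta_pos":[0,0,0],"twist":[0,0,0]}]}}

```text
clock: 3.45
ee_pos: [608.6, 1.0, 28.4]
orientation: [0.031, 1.0, 0.001, 0.001]
ft_force: [-0.7, 2.3, 6.7]
finger_gap: 13.8
grip_force: 58.6
```

```bash
python3 -c "
from h import *
o=get_obs();p=o['ee_pos'];print(p,o['ft_force'],o['finger_gap'],R.from_quat(o['orientation']).as_euler('xyz',True));print(go(p[0],p[1],100,-3.4));print(go(568,-174,100,-3.8));print(go(568,-174,p[2],-3.8))"
```

```text
[608.60039534   1.01098418  28.3978015 ] [-0.68631589  2.26436005  6.7135606 ] 13.84205268944621 [1.79855027e+02 1.13319205e-01 1.76473266e+02]
([-0.1, 0.2, -71.6], [0.003, 0.002, -0.002])
([29.6, -177.0, -72.1], [0.003, 0.002, 0.005])
([29.8, -177.2, -0.5], [0.003, 0.002, 0.005])
```

The gap of 13.8 mm on a 16 mm neck, together with the upward force, means I gripped above the neck's axis. I'll regrip a little lower.

{"method": "step_arm", "body": {"series": [{"claw":30,"delta_pos":[0,0,0],"twist":[0,0,0]},{"claw":30,"delta_pos":[0,0,0],"twist":[0,0,0]},{"claw":30,"delta_pos":[0,0,2],"twist":[0,0,0]},{"claw":30,"delta_pos":[0,0,4],"twist":[0,0,0]},{"claw":30,"delta_pos":[0,0,4],"twist":[0,0,0]},{"claw":15,"delta_pos":[0,0,4],"twist":[0,0,0]},{"claw":5,"delta_pos":[0,0,4],"twist":[0,0,0]},{"claw":5,"delta_pos":[0,0,4],"twist":[0,0,0]},{"claw":5,"delta_pos":[0,0,4],"twist":[0,0,0]},{"claw":5,"delta_pos":[0,0,4],"twist":[0,0,0]}]}}

```text
clock: 4.45
ee_pos: [608.1, 0.5, 23.6]
orientation: [0.031, 1.0, 0.001, 0.0]
ft_force: [-1.1, -2.0, 3.1]
finger_gap: 13.9
grip_force: 58.9
```

```bash
python3 -c "
from h import *
o=get_obs();p=o['ee_pos'];print(p,o['ft_force'],o['finger_gap'],R.from_quat(o['orientation']).as_euler('xyz',True));print(go(p[0],p[1],100,-3.4));print(go(568,-174,100,-3.8));print(go(568,-174,p[2],-3.8))"
```

```text
[6.08126143e+02 4.76803984e-01 2.35514378e+01] [-1.13673983 -1.97316823  3.06852016] 13.946142931947916 [1.79919211e+02 4.36288385e-02 1.76445356e+02]
([-0.1, 0.1, -76.4], [0.001, 0.001, -0.003])
([29.2, -176.5, -76.7], [0.001, 0.001, 0.004])
([29.2, -176.6, -0.3], [0.001, 0.001, 0.004])
```

{"method": "step_arm", "body": {"series": [{"claw":5,"delta_pos":[0,0,-10],"twist":[0,0,0]},{"claw":5,"delta_pos":[0,0,-30],"twist":[0,0,0]},{"claw":5,"delta_pos":[0,0,-55],"twist":[0,0,0]},{"claw":5,"delta_pos":[0,0,-77],"twist":[0,0,0]},{"claw":5,"delta_pos":[6,-30,-77],"twist":[0,0,0.004]},{"claw":5,"delta_pos":[12,-65,-77],"twist":[0,0,0.004]},{"claw":5,"delta_pos":[18,-105,-77],"twist":[0,0,0.004]},{"claw":5,"delta_pos":[24,-145,-77],"twist":[0,0,0.004]},{"claw":5,"delta_pos":[29,-170,-77],"twist":[0,0,0.004]},{"claw":5,"delta_pos":[29,-177,-77],"twist":[0,0,0.004]},{"claw":5,"delta_pos":[29,-177,-77],"twist":[0,0,0.004]},{"claw":5,"delta_pos":[29,-177,-55],"twist":[0,0,0.004]},{"claw":5,"delta_pos":[29,-177,-35],"twist":[0,0,0.004]},{"claw":5,"delta_pos":[29,-177,-20],"twist":[0,0,0.004]},{"claw":5,"delta_pos":[29,-177,-10],"twist":[0,0,0.004]},{"claw":5,"delta_pos":[29,-177,-5],"twist":[0,0,0.004]},{"claw":5,"delta_pos":[29,-177,-5],"twist":[0,0,0.004]},{"claw":5,"delta_pos":[29,-177,-5],"twist":[0,0,0.004]}]}}

```text
clock: 6.25
ee_pos: [568.8, -173.8, 28.6]
orientation: [0.033, 0.999, 0.001, 0.001]
ft_force: [-0.0, -0.1, -4.1]
finger_gap: 14.1
grip_force: 58.9
```

```bash
python3 -c "
from look import *
o=get_obs();p=o['ee_pos'];print(p,o['ft_force'],o['finger_gap'])
I,Z,gx,gy=look('rat2',540,-172)"
```

```text
[ 568.80280591 -173.81757657   28.6241647 ] [-0.02747411 -0.07094423 -4.0621469 ] 14.102168053464164
rat2 green x 481.0 y -197.8 yaw -6.5 size [ 45.9 266.4] z 4.4
rat2 green x 483.7 y -139.4 yaw -3.6 size [ 39.7 266.7] z 4.4
```

View pics/rat2.png

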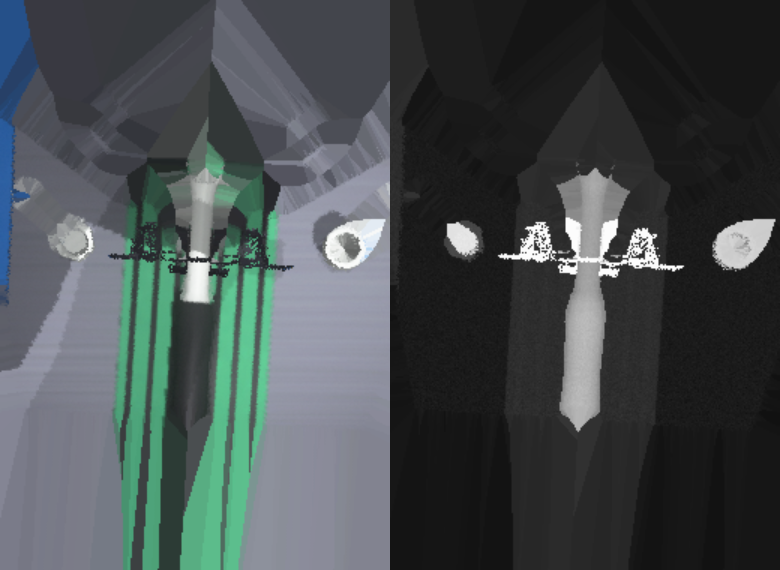

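The ratchet is held level over the mat, about 5 mm up. I'll lower it and release.

{"method": "step_arm", "body": {"series": [{"claw":5,"delta_pos":[0,0,2],"twist":[0,0,0]},{"claw":5,"delta_pos":[0,0,4],"twist":[0,0,0]},{"claw":5,"delta_pos":[0,0,5],"twist":[0,0,0]},{"claw":5,"delta_pos":[0,0,5],"twist":[0,0,0]}]}}

```text
clock: 6.7
ee_pos: [568.3, -174.2, 23.6]
orientation: [0.033, 0.999, 0.001, 0.001]
ft_force: [-1.3, 0.7, 0.2]
finger_gap: 13.7
grip_force: 59.4
```

{"method": "step_arm", "body": {"series": [{"claw":18,"delta_pos":[0,0,0],"twist":[0,0,0]},{"claw":25,"delta_pos":[0,0,0],"twist":[0,0,0]},{"claw":45,"delta_pos":[0,0,0],"twist":[0,0,0]},{"claw":45,"delta_pos":[0,0,-10],"twist":[0,0,0]},{"claw":45,"delta_pos":[0,0,-40],"twist":[0,0,0]},{"claw":45,"delta_pos":[0,0,-90],"twist":[0,0,0]},{"claw":45,"delta_pos":[0,0,-140],"twist":[0,0,0]},{"claw":45,"delta_pos":[0,0,-175],"twist":[0,0,0]},{"claw":45,"delta_pos":[0,0,-175],"twist":[0,0,0]}]}}

```text
clock: 7.6
ee_pos: [571.7, -175.5, 206.0]
orientation: [0.033, 0.999, -0.001, 0.007]
ft_force: [-0.1, -0.5, -0.7]
finger_gap: 45.0
grip_force: 0.0
```

```bash
python3 -c "
from look import *
o=get_obs();p=o['ee_pos'];print(p)
I,Z,gx,gy=look('rat3',540,-172)
p=axis(Z,gx,gy,9,540,-172); print(np.round(p[::10],0).astype(int).tolist())
print(go(500,362,220,2.6))"
```

```text
[ 571.67122759 -175.53524438  206.0453082 ]
rat3 green x 512.8 y -172.5 yaw -1.9 size [107.1 326.9] z 4.7
[[657, -180, -176, -185, 31], [647, -180, -164, -196, 32], [637, -180, -162, -198, 46], [627, -180, -163, -196, 46], [617, -179, -168, -190, 33], [607, -178, -169, -187, 28], [597, -177, -169, -185, 26], [587, -174, -131, -184, 254], [577, -161, -128, -200, 262], [567, -167, -128, -216, 262], [557, -186, -151, -212, 275], [547, -174, -167, -182, 27], [537, -174, -166, -182, 26], [527, -173, -162, -184, 29], [517, -172, -160, -184, 31], [507, -172, -160, -184, 31], [497, -172, -160, -183, 30], [487, -170, -159, -182, 30], [477, -170, -158, -181, 30], [467, -170, -158, -182, 30], [457, -168, -156, -181, 32], [447, -168, -156, -181, 32], [437, -168, -155, -180, 30], [427, -166, -156, -177, 29], [417, -166, -157, -175, 28]]
([105.2, 531.3, -18.4], [-0.001, 0.009, -0.111])
```

{"method": "step_arm", "body": {"series": [{"claw":50,"delta_pos":[105,531,-18],"twist":[0,0,-0.111]},{"claw":50,"delta_pos":[105,531,-18],"twist":[0,0,-0.111]},{"claw":50,"delta_pos":[105,531,-18],"twist":[0,0,-0.111]},{"claw":50,"delta_pos":[105,531,-18],"twist":[0,0,-0.111]},{"claw":50,"delta_pos":[105,531,-18],"twist":[0,0,-0.111]},{"claw":50,"delta_pos":[105,531,-18],"twist":[0,0,-0.111]},{"claw":50,"delta_pos":[105,531,-18],"twist":[0,0,-0.111]},{"claw":50,"delta_pos":[105,531,-18],"twist":[0,0,-0.111]},{"claw":50,"delta_pos":[105,531,-18],"twist":[0,0,-0.111]},{"claw":50,"delta_pos":[105,531,-18],"twist":[0,0,-0.111]},{"claw":50,"delta_pos":[105,531,-18],"twist":[0,0,-0.111]},{"claw":50,"delta_pos":[105,531,-18],"twist":[0,0,-0.111]},{"claw":50,"delta_pos":[105,531,-18],"twist":[0,0,-0.111]},{"claw":50,"delta_pos":[105,531,-18],"twist":[0,0,-0.111]},{"claw":50,"delta_pos":[105,531,-18],"twist":[0,0,-0.111]}]}}

```text
clock: 9.15
ee_pos: [498.4, 360.7, 216.6]
orientation: [-0.022, 1.0, 0.001, -0.0]
ft_force: [-0.6, -0.6, -0.2]
finger_gap: 50.2
grip_force: 0.0
```

```bash
python3 -c "
from look import *
o=get_obs();print(o['ee_pos'])
I,Z,gx,gy=look('wr1',506,362)
p=axis(Z,gx,gy,8.5,506,362); print(np.round(p[::8],0).astype(int).tolist(),p[0],p[-1])"
```

```text
[498.37925327 360.65978678 216.64630996]
wr1 blue x 428.7 y 356.6 yaw 3.0 size [110.1  98.7] z 4.8
wr1 blue x 568.1 y 361.7 yaw 2.6 size [148.2  98.9] z 4.8
[[633, 346, 349, 344, 15], [625, 358, 379, 342, 15], [617, 359, 379, 339, 16], [609, 357, 377, 337, 16], [601, 355, 374, 336, 17], [593, 354, 372, 337, 16], [585, 354, 367, 341, 16], [577, 353, 361, 345, 16], [569, 353, 361, 345, 16], [561, 352, 360, 344, 17], [553, 352, 361, 344, 16], [545, 352, 361, 344, 16], [537, 352, 360, 344, 16], [529, 352, 360, 345, 16], [521, 352, 360, 345, 16], [513, 352, 361, 344, 16], [505, 352, 406, 318, 259], [497, 363, 406, 318, 258], [489, 368, 406, 328, 274], [481, 355, 393, 328, 287], [473, 352, 360, 343, 17], [465, 352, 360, 343, 16], [457, 351, 359, 343, 16], [449, 352, 359, 344, 17], [441, 352, 360, 343, 17], [433, 352, 360, 343, 17], [425, 350, 362, 339, 18], [417, 351, 365, 337, 18], [409, 351, 364, 338, 18]] [633.        346.5       349.        344.         15.3180513] [402.         352.         357.         347.          17.28426706]
```

View pics/wr1.png

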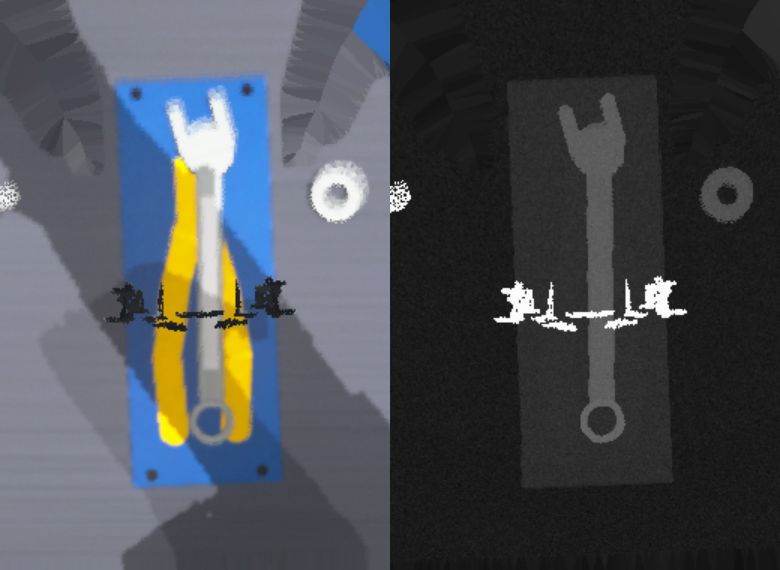

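The wrench shank is at y≈352, x from 402 to 633, with a yaw of 0.7°. The pliers plate is centred near (508,360).

```bash
python3 -c "
from h import *
print(go(517,352.2,24,0.7))"
```

```text
([-18.1, -9.6, 192.9], [0.001, -0.0, 0.031])
```

{"method": "step_arm", "body": {"series": [{"claw":45,"delta_pos":[-18,-9.6,45],"twist":[0,0,0.031]},{"claw":45,"delta_pos":[-18,-9.6,90],"twist":[0,0,0.031]},{"claw":45,"delta_pos":[-18,-9.6,130],"twist":[0,0,0.031]},{"claw":45,"delta_pos":[-18,-9.6,160],"twist":[0,0,0.031]},{"claw":45,"delta_pos":[-18,-9.6,178],"twist":[0,0,0.031]},{"claw":45,"delta_pos":[-18,-9.6,188],"twist":[0,0,0.031]},{"claw":45,"delta_pos":[-18,-9.6,192],"twist":[0,0,0.031]},{"claw":40,"delta_pos":[-18,-9.6,192],"twist":[0,0,0.031]},{"claw":25,"delta_pos":[-18,-9.6,192],"twist":[0,0,0.031]},{"claw":5,"delta_pos":[-18,-9.6,192],"twist":[0,0,0.031]},{"claw":5,"delta_pos":[-18,-9.6,192],"twist":[0,0,0.031]},{"claw":5,"delta_pos":[-18,-9.6,192],"twist":[0,0,0.031]},{"claw":5,"delta_pos":[-18,-9.6,192],"twist":[0,0,0.031]}]}}

```text
clock: 10.5
ee_pos: [517.7, 354.6, 26.8]
orientation: [-0.007, 1.0, 0.002, 0.002]
ft_force: [-0.5, -1.0, 7.3]
finger_gap: 15.2
grip_force: 59.3
```

```bash
python3 -c "
from look import *
o=get_obs();p=o['ee_pos'];print(p,o['ft_force'],o['finger_gap'],R.from_quat(o['orientation']).as_euler('xyz',True));
print(go(572.5,1.7,p[2]+75,-2.3));print(go(572.5,1.7,p[2],-2.3))"
```

```text
[517.68115838 354.58114319  26.78497067] [-0.48610962 -0.97695794  7.33495392] 15.18817570534023 [ 179.7983338     0.18684717 -179.18622392]
([-50.0, -353.4, -76.1], [0.004, 0.003, 0.054])
([-49.8, -353.6, -1.1], [0.004, 0.003, 0.054])
```

{"method": "step_arm", "body": {"series": [{"claw":26,"delta_pos":[0,0,0],"twist":[0,0,0]},{"claw":26,"delta_pos":[0,0,0],"twist":[0,0,0]},{"claw":26,"delta_pos":[0,0,2.5],"twist":[0,0,0]},{"claw":26,"delta_pos":[0,0,2.5],"twist":[0,0,0]},{"claw":5,"delta_pos":[0,0,2.5],"twist":[0,0,0]},{"claw":5,"delta_pos":[0,0,2.5],"twist":[0,0,0]},{"claw":5,"delta_pos":[0,0,2.5],"twist":[0,0,0]},{"claw":5,"delta_pos":[0,0,2.5],"twist":[0,0,0]},{"claw":5,"delta_pos":[0,0,2.5],"twist":[0,0,0]}]}}

```text
clock: 11.4
ee_pos: [517.2, 353.8, 23.6]
orientation: [-0.007, 1.0, 0.001, 0.001]
ft_force: [-1.3, -1.6, 6.6]
finger_gap: 15.0
grip_force: 61.8
```

```bash
python3 -c "
from look import *
o=get_obs();p=o['ee_pos'];print(p,o['ft_force'],o['finger_gap'],R.from_quat(o['orientation']).as_euler('xyz',True));
print(go(572.5,1.7,p[2]+75,-2.3));
im,d,W=world('wrist');Z=W[...,2]
m=(Z>9)&(Z<20)&(abs(W[...,1]-353)<25)&(W[...,0]<640)
q=W[m]
for a in range(395,650,12):
  k=abs(q[:,0]-a)<4
  if k.sum()>5: print(a,q[k,1].min().round(1),q[k,1].max().round(1),k.sum())
print(q[:,0].min(),q[:,0].max())"
```

```text
[517.23175985 353.78239683  23.56804421] [-1.2516392  -1.62533733  6.60622867] 15.024951457252373 [ 1.79895526e+02  1.12508799e-01 -1.79199721e+02]
([-50.5, -352.7, -75.5], [0.002, 0.002, 0.054])
407 337.7 365.2 1010
419 336.6 366.1 610
431 342.2 360.7 855
443 343.2 359.8 752
455 343.5 360.2 693
467 343.4 360.1 646
479 343.9 360.5 591
491 343.8 360.7 551
503 338.4 366.6 745
515 345.0 360.2 439
527 345.2 360.3 399
539 344.6 361.2 417
551 344.6 361.6 388
563 345.1 361.3 336
403.8749458065778 569.5966947831596
```

{"method": "step_arm", "body": {"series": [{"claw":5,"delta_pos":[0,0,-10],"twist":[0,0,0]},{"claw":5,"delta_pos":[0,0,-30],"twist":[0,0,0]},{"claw":5,"delta_pos":[0,0,-60],"twist":[0,0,0]},{"claw":5,"delta_pos":[0,0,-77],"twist":[0,0,0]},{"claw":5,"delta_pos":[-6,-35,-77],"twist":[0,0,0.01]},{"claw":5,"delta_pos":[-12,-80,-77],"twist":[0,0,0.02]},{"claw":5,"delta_pos":[-18,-125,-77],"twist":[0,0,0.03]},{"claw":5,"delta_pos":[-24,-170,-77],"twist":[0,0,0.04]},{"claw":5,"delta_pos":[-30,-215,-77],"twist":[0,0,0.05]},{"claw":5,"delta_pos":[-36,-260,-77],"twist":[0,0,0.054]},{"claw":5,"delta_pos":[-42,-305,-77],"twist":[0,0,0.054]},{"claw":5,"delta_pos":[-48,-340,-77],"twist":[0,0,0.054]},{"claw":5,"delta_pos":[-50,-352,-77],"twist":[0,0,0.054]},{"claw":5,"delta_pos":[-50,-352,-77],"twist":[0,0,0.054]},{"claw":5,"delta_pos":[-50,-352,-60],"twist":[0,0,0.054]},{"claw":5,"delta_pos":[-50,-352,-40],"twist":[0,0,0.054]},{"claw":5,"delta_pos":[-50,-352,-25],"twist":[0,0,0.054]},{"claw":5,"delta_pos":[-50,-352,-15],"twist":[0,0,0.054]},{"claw":5,"delta_pos":[-50,-352,-10],"twist":[0,0,0.054]},{"claw":5,"delta_pos":[-50,-352,-10],"twist":[0,0,0.054]}]}}

```text
clock: 13.45
ee_pos: [571.1, 3.6, 31.2]
orientation: [0.019, 1.0, 0.001, -0.001]
ft_force: [0.3, 0.6, -2.3]
finger_gap: 15.0
grip_force: 59.7
```

```bash
cat > rel.py <<'E'
from look import *
def edges(cx,cy,zt=(13,40),zp=(1,9),hw=25,rng=(-170,120),step=15):
    o=get_obs();p=o['ee_pos'];print(np.round(p,1),np.round(o['ft_force'],1),round(o['finger_gap'],1))
    im,d,W=world('wrist');Z=W[...,2];hsv=cv2.cvtColor(im,cv2.COLOR_BGR2HSV)
    cv2.imwrite('pics/last.png',cv2.resize(im,(800,600)))
    near=abs(W[...,1]-cy)<75
    t=W[(Z>zt[0])&(Z<zt[1])&(abs(W[...,1]-cy)<hw)]
    b=W[(hsv[...,0]>98)&(hsv[...,0]<122)&(hsv[...,1]>140)&(Z<zp[1])&(Z>zp[0]-4)&near]
    for a in range(int(cx+rng[0]),int(cx+rng[1]),step):
        k=abs(t[:,0]-a)<4; j=abs(b[:,0]-a)<4
        s=str(a)
        if k.sum()>5: s+=" tool %.1f %.1f mid %.1f z %.1f"%(t[k,1].min(),t[k,1].max(),(t[k,1].min()+t[k,1].max())/2,np.median(t[k,2]))
        if j.sum()>5: s+=" plate %.1f %.1f mid %.1f"%(b[j,1].min(),b[j,1].max(),(b[j,1].min()+b[j,1].max())/2)
        print(s)
    if len(t): print("tool x",t[:,0].min(),t[:,0].max())
    k=abs(b[:,1]-cy)<40; print("plate x",b[k,0].min(),b[k,0].max())
E
python3 -c "
from rel import *
edges(572,2)"
```

```text
[571.1   3.6  31.2] [ 0.3  0.6 -2.3] 15.0
402
417
432
447 plate -42.3 -28.5 mid -35.4
462 tool -7.8 20.6 mid 6.4 z 24.3 plate -43.6 55.8 mid 6.1
477 tool -7.7 21.0 mid 6.6 z 24.4 plate -44.7 55.3 mid 5.3
492 tool -3.1 14.0 mid 5.4 z 23.0 plate -44.7 54.6 mid 5.0
507 tool -3.5 13.3 mid 4.9 z 23.1 plate -45.3 53.5 mid 4.1
522 tool -4.4 12.9 mid 4.3 z 23.0 plate -45.7 53.6 mid 3.9
537 tool -4.8 12.1 mid 3.7 z 22.9 plate -46.7 52.8 mid 3.0
552 tool -5.2 11.3 mid 3.0 z 22.8 plate -47.1 52.2 mid 2.6
567 tool -18.4 23.9 mid 2.7 z 23.2 plate -47.9 51.2 mid 1.6
582 tool -5.8 9.6 mid 1.9 z 22.5 plate -48.1 50.6 mid 1.2
597 tool -7.1 9.7 mid 1.3 z 22.3 plate -43.7 50.2 mid 3.2
612 tool -7.4 9.4 mid 1.0 z 22.1
627 plate -14.5 14.7 mid 0.1
642
657
672
687
tool x 457.50141546690907 623.1065420111063
plate x 450.86452516339307 636.724847683847
```

View pics/last.png

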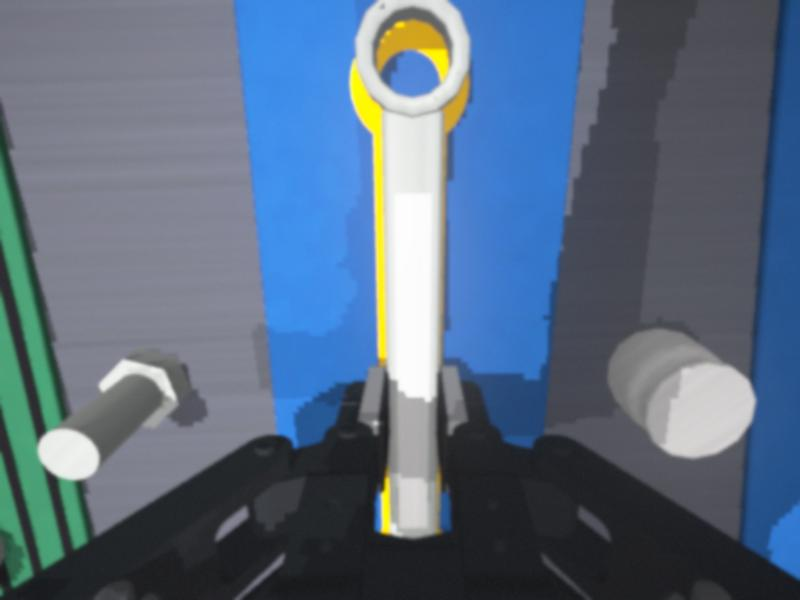

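The ring and shank lie almost over the yellow outline. It needs about 0.7 mm in y and 1 mm in x, then lower and release.

{"method": "step_arm", "body": {"series": [{"claw":5,"delta_pos":[-1,-0.7,2],"twist":[0,0,0]},{"claw":5,"delta_pos":[-1,-0.7,4],"twist":[0,0,0]},{"claw":5,"delta_pos":[-1,-0.7,6],"twist":[0,0,0]},{"claw":5,"delta_pos":[-1,-0.7,7.5],"twist":[0,0,0]},{"claw":5,"delta_pos":[-1,-0.7,7.5],"twist":[0,0,0]},{"claw":5,"delta_pos":[-1,-0.7,7.5],"twist":[0,0,0]}]}}

```text
clock: 14.1
ee_pos: [572.6, 1.9, 24.3]
orientation: [0.02, 1.0, 0.001, 0.0]
ft_force: [-0.1, 0.1, -1.6]
finger_gap: 14.8
grip_force: 59.7
```

{"method": "step_arm", "body": {"series": [{"claw":5,"delta_pos":[0,0,0.6],"twist":[0,0,0]},{"claw":5,"delta_pos":[0,0,1.2],"twist":[0,0,0]},{"claw":5,"delta_pos":[0,0,1.2],"twist":[0,0,0]}]}}

```text
clock: 14.4
ee_pos: [572.7, 1.9, 23.6]
orientation: [0.02, 1.0, 0.001, 0.0]
ft_force: [-1.2, 0.3, 2.3]
finger_gap: 15.0
grip_force: 60.5
```

{"method": "step_arm", "body": {"series": [{"claw":18,"delta_pos":[0,0,0],"twist":[0,0,0]},{"claw":25,"delta_pos":[0,0,0],"twist":[0,0,0]},{"claw":45,"delta_pos":[0,0,0],"twist":[0,0,0]},{"claw":45,"delta_pos":[0,0,-10],"twist":[0,0,0]},{"claw":60,"delta_pos":[0,0,-40],"twist":[0,0,0]},{"claw":60,"delta_pos":[0,0,-90],"twist":[0,0,0]},{"claw":60,"delta_pos":[0,0,-140],"twist":[0,0,0]},{"claw":60,"delta_pos":[0,0,-190],"twist":[0,0,0]},{"claw":60,"delta_pos":[0,0,-205],"twist":[0,0,0]},{"claw":60,"delta_pos":[0,0,-205],"twist":[0,0,0]}]}}

```text
clock: 15.4
ee_pos: [574.7, 1.5, 233.0]
orientation: [0.02, 1.0, 0.001, 0.005]
ft_force: [-0.0, -0.2, 0.0]
finger_gap: 60.0
grip_force: 0.0
```

```bash
python3 -c "
from rel import *
edges(572,2,(8,20),(1,9),25,(-140,140),12)
print(go(555,-365,225,1))"
```

```text
[574.7   1.5 233. ] [-0.  -0.2  0. ] 60.0
432
444 plate -42.7 55.7 mid 6.5
456 tool -3.7 13.1 mid 4.7 z 16.6 plate -43.2 55.8 mid 6.3
468 tool -9.5 18.1 mid 4.3 z 16.7 plate -43.7 54.8 mid 5.5
480 tool -8.9 17.9 mid 4.5 z 16.6 plate -44.1 53.8 mid 4.9
492 tool -4.5 12.2 mid 3.9 z 15.2 plate -44.5 53.9 mid 4.7
504 tool -5.0 10.7 mid 2.8 z 15.1 plate -45.1 53.9 mid 4.4
516 tool -5.6 10.3 mid 2.3 z 15.2 plate -45.1 52.7 mid 3.8
528 tool -6.2 9.9 mid 1.8 z 15.2 plate -46.0 51.7 mid 2.8
540 tool -6.8 9.5 mid 1.3 z 14.9 plate -45.8 51.8 mid 3.0
552 tool -7.4 9.0 mid 0.8 z 15.0 plate -46.8 50.6 mid 1.9
564 tool -6.8 8.6 mid 0.9 z 14.9 plate -46.7 50.6 mid 2.0
576 tool -7.4 8.2 mid 0.4 z 15.0 plate -47.5 49.5 mid 1.0
588 tool -7.9 7.8 mid -0.1 z 15.0 plate -48.5 49.5 mid 0.5
600 tool -8.5 7.4 mid -0.5 z 14.8 plate -48.4 49.4 mid 0.5
612 tool -9.1 7.0 mid -1.1 z 14.9 plate -49.1 48.2 mid -0.5
624 tool -9.6 6.6 mid -1.5 z 14.6 plate -49.1 48.2 mid -0.4
636 tool -16.6 10.9 mid -2.9 z 14.6 plate -49.9 46.9 mid -1.5
648 tool -19.6 17.0 mid -1.3 z 15.0 plate -50.7 46.9 mid -1.9
660 tool -20.0 19.1 mid -0.4 z 15.0 plate -50.5 46.7 mid -1.9
672 tool -16.9 21.5 mid 2.3 z 14.7 plate -51.6 45.6 mid -3.0
684 tool -14.9 -5.8 mid -10.4 z 14.8 plate -52.3 45.4 mid -3.5
696 plate -51.8 45.4 mid -3.2
708 plate -29.6 45.4 mid 7.9
tool x 456.45646109696656 829.1977110520438
plate x 435.9498903292229 707.1267530306077
([3.8, -367.0, 4.4], [0.002, 0.005, -0.057])
```

View pics/last.png

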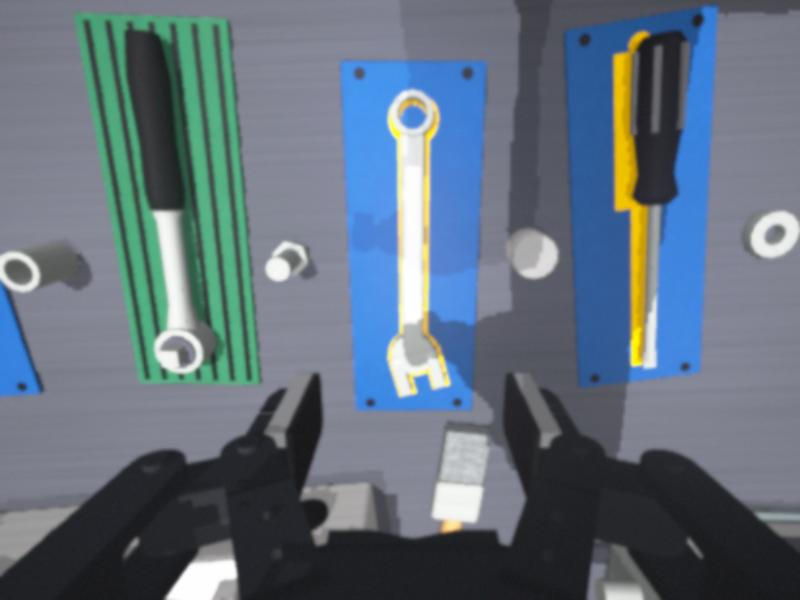

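The wrench covers its outline, with its jaw at the head end. Next, the pliers at y≈-367.

{"method": "step_arm", "body": {"series": [{"claw":60,"delta_pos":[4,-367,4],"twist":[0,0,-0.057]},{"claw":60,"delta_pos":[4,-367,4],"twist":[0,0,-0.057]},{"claw":60,"delta_pos":[4,-367,4],"twist":[0,0,-0.057]},{"claw":60,"delta_pos":[4,-367,4],"twist":[0,0,-0.057]},{"claw":60,"delta_pos":[4,-367,4],"twist":[0,0,-0.057]},{"claw":60,"delta_pos":[4,-367,4],"twist":[0,0,-0.057]},{"claw":60,"delta_pos":[4,-367,4],"twist":[0,0,-0.057]},{"claw":60,"delta_pos":[4,-367,4],"twist":[0,0,-0.057]},{"claw":60,"delta_pos":[4,-367,4],"twist":[0,0,-0.057]},{"claw":60,"delta_pos":[4,-367,4],"twist":[0,0,-0.057]},{"claw":60,"delta_pos":[4,-367,4],"twist":[0,0,-0.057]}]}}

```text
clock: 16.55
ee_pos: [553.8, -363.4, 222.3]
orientation: [-0.009, 1.0, 0.002, -0.001]
ft_force: [0.5, -0.6, -0.1]
finger_gap: 60.1
grip_force: 0.0
```

```bash
python3 -c "
from rel import *
edges(545,-367,(9,40),(1,9),45,(-140,145),8)
o=get_obs();print(R.from_quat(o['orientation']).as_euler('xyz',True))
"
```

```text
[ 553.8 -363.4  222.3] [ 0.5 -0.6 -0.1] 60.1
405
413 plate -420.8 -323.5 mid -372.1
421 plate -420.9 -322.9 mid -371.9
429 plate -421.2 -323.0 mid -372.1
437 tool -393.1 -341.9 mid -367.5 z 16.8 plate -420.6 -323.1 mid -371.8
445 tool -395.3 -340.7 mid -368.0 z 19.3 plate -420.8 -323.5 mid -372.2
453 tool -395.4 -340.4 mid -367.9 z 19.6 plate -420.1 -323.2 mid -371.6
461 tool -396.7 -338.7 mid -367.7 z 19.6 plate -419.9 -324.3 mid -372.1
469 tool -396.6 -338.4 mid -367.5 z 19.3 plate -419.3 -399.7 mid -409.5
477 tool -396.6 -338.1 mid -367.4 z 19.3 plate -419.4 -400.9 mid -410.2
485 tool -398.0 -337.9 mid -367.9 z 19.1 plate -418.8 -401.0 mid -409.9
493 tool -398.0 -337.6 mid -367.8 z 19.1 plate -419.0 -402.2 mid -410.6
501 tool -398.1 -338.4 mid -368.3 z 19.1 plate -418.2 -400.2 mid -409.2
509 tool -396.2 -339.1 mid -367.7 z 19.0 plate -418.6 -323.7 mid -371.1
517 tool -395.1 -340.9 mid -368.0 z 19.0 plate -417.6 -323.1 mid -370.4
525 tool -394.1 -341.8 mid -367.9 z 18.7 plate -417.7 -321.3 mid -369.5
533 tool -393.0 -343.7 mid -368.3 z 18.7 plate -418.1 -320.9 mid -369.5
541 tool -
[... 579 characters left out ...]
.2 -359.0 mid -369.1 z 17.0 plate -416.5 -318.2 mid -367.4
613 tool -379.2 -358.8 mid -369.0 z 17.0 plate -415.5 -318.0 mid -366.7
621 tool -377.9 -359.8 mid -368.9 z 17.0 plate -415.7 -318.7 mid -367.2
629 tool -377.9 -359.7 mid -368.8 z 17.0 plate -415.8 -318.2 mid -367.0
637 tool -377.9 -359.6 mid -368.8 z 16.9 plate -416.0 -317.8 mid -366.9
645 tool -377.8 -360.7 mid -369.3 z 16.8 plate -415.1 -317.5 mid -366.3
653 plate -415.2 -316.9 mid -366.1
661 plate -415.2 -316.6 mid -365.9
669 plate -414.3 -317.4 mid -365.9
677 plate -414.3 -317.4 mid -365.9
685
tool x 438.51551980014574 796.2928725164008
plate x 408.9561608937562 678.6207262579943
[ 1.79827697e+02 -3.55519483e-02 -1.78896919e+02]
```

View pics/last.png

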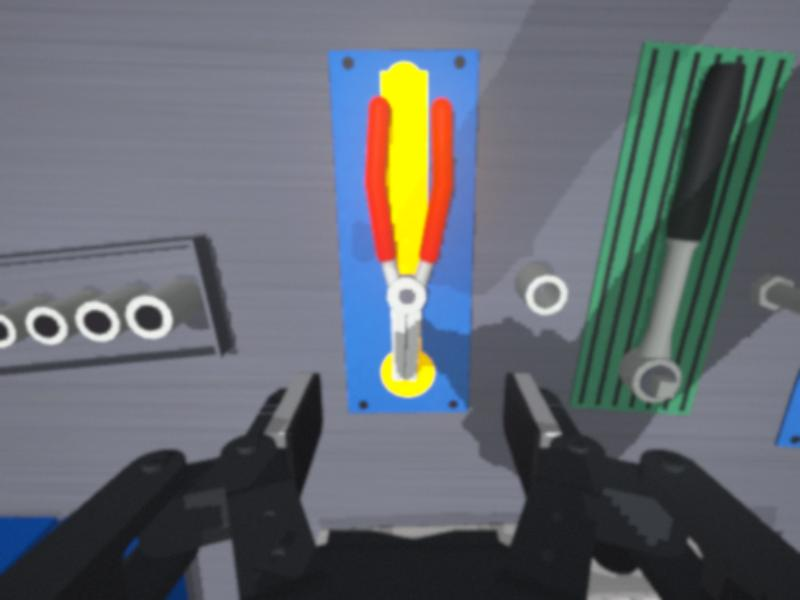

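```bash
python3 -c "
from h import *
print(go(576,-367.5,23,-0.4))"
```

```text
([-21.9, -5.3, 199.8], [0.003, -0.001, 0.026])
```

{"method": "step_arm", "body": {"series": [{"claw":52,"delta_pos":[-22,-5,45],"twist":[0.003,0,0.026]},{"claw":52,"delta_pos":[-22,-5,90],"twist":[0.003,0,0.026]},{"claw":52,"delta_pos":[-22,-5,135],"twist":[0.003,0,0.026]},{"claw":52,"delta_pos":[-22,-5,165],"twist":[0.003,0,0.026]},{"claw":52,"delta_pos":[-22,-5,185],"twist":[0.003,0,0.026]},{"claw":52,"delta_pos":[-22,-5,195],"twist":[0.003,0,0.026]},{"claw":52,"delta_pos":[-22,-5,200],"twist":[0.003,0,0.026]},{"claw":45,"delta_pos":[-22,-5,200],"twist":[0.003,0,0.026]},{"claw":35,"delta_pos":[-22,-5,200],"twist":[0.003,0,0.026]},{"claw":20,"delta_pos":[-22,-5,200],"twist":[0.003,0,0.026]},{"claw":15,"delta_pos":[-22,-5,200],"twist":[0.003,0,0.026]},{"claw":15,"delta_pos":[-22,-5,200],"twist":[0.003,0,0.026]},{"claw":15,"delta_pos":[-22,-5,200],"twist":[0.003,0,0.026]}], "grip_force": 80}}

```text
clock: 17.9
ee_pos: [577.3, -369.7, 25.7]
orientation: [0.004, 1.0, -0.001, 0.002]
ft_force: [-0.6, 1.7, 6.7]
finger_gap: 25.8
grip_force: 77.5
```

```bash
python3 -c "
from rel import *
edges(545,-367,(9,40),(1,9),45,(-140,60),16)
o=get_obs();p=o['ee_pos'];print(R.from_quat(o['orientation']).as_euler('xyz',True))
print(go(508+30,361,p[2]+90,2.5))
"
```

```text
[ 577.3 -369.7   25.7] [-0.6  1.7  6.7] 25.8
405
421
437
453
469 tool -399.3 -340.4 mid -369.8 z 19.4 plate -420.5 -320.9 mid -370.7
485 tool -399.9 -339.4 mid -369.6 z 19.1 plate -420.1 -320.7 mid -370.4
501 tool -400.1 -339.6 mid -369.9 z 19.0 plate -419.7 -320.3 mid -370.0
517 tool -397.6 -342.9 mid -370.3 z 18.9 plate -419.1 -319.8 mid -369.4
533 tool -395.5 -345.3 mid -370.4 z 18.7 plate -418.5 -319.6 mid -369.0
549 tool -392.5 -348.5 mid -370.5 z 17.1 plate -418.3 -319.3 mid -368.8
565 tool -397.0 -345.0 mid -371.0 z 19.4 plate -417.8 -318.8 mid -368.3
581 tool -384.0 -357.9 mid -371.0 z 19.0 plate -417.5 -318.4 mid -367.9
597 tool -382.0 -360.4 mid -371.2 z 17.1 plate -416.8 -318.1 mid -367.5
tool x 462.82463156138454 629.7262160605615
plate x 459.8365050201393 636.6578984168535
[-179.86155148    0.2179634   179.50248947]
([45.3, 730.1, -91.9], [-0.003, 0.004, -0.052])
```

The pliers are gripped at the joint, with a yaw of about -0.4°. I'll lift them and cross over to the pliers plate.

{"method": "step_arm", "body": {"series": [{"claw":15,"delta_pos":[0,0,-8],"twist":[0,0,0]},{"claw":15,"delta_pos":[0,0,-24],"twist":[0,0,0]},{"claw":15,"delta_pos":[0,0,-48],"twist":[0,0,0]},{"claw":15,"delta_pos":[0,0,-72],"twist":[0,0,0]},{"claw":15,"delta_pos":[0,0,-90],"twist":[0,0,0]},{"claw":15,"delta_pos":[0,12,-92],"twist":[0,0,0]},{"claw":15,"delta_pos":[2,36,-92],"twist":[0,0,0]},{"claw":15,"delta_pos":[4,68,-92],"twist":[0,0,0]},{"claw":15,"delta_pos":[6,104,-92],"twist":[0,0,-0.005]},{"claw":15,"delta_pos":[9,140,-92],"twist":[0,0,-0.01]},{"claw":15,"delta_pos":[11,176,-92],"twist":[0,0,-0.015]},{"claw":15,"delta_pos":[13,212,-92],"twist":[0,0,-0.02]},{"claw":15,"delta_pos":[16,250,-92],"twist":[0,0,-0.025]},{"claw":15,"delta_pos":[18,290,-92],"twist":[0,0,-0.03]},{"claw":15,"delta_pos":[20,330,-92],"twist":[0,0,-0.035]},{"claw":15,"delta_pos":[23,370,-92],"twist":[0,0,-0.04]},{"claw":15,"delta_pos":[25,410,-92],"twist":[0,0,-0.045]},{"claw":15,"delta_pos":[28,446,-92],"twist":[0,0,-0.05]},{"claw":15,"delta_pos":[30,470,-92],"twist":[0,0,-0.052]},{"claw":15,"delta_pos":[31,480,-92],"twist":[0,0,-0.052]}]}}

```text
clock: 19.95
ee_pos: [547.5, 113.8, 113.7]
orientation: [-0.023, 1.0, -0.0, -0.001]
ft_force: [0.2, -0.4, -2.1]
finger_gap: 25.4
grip_force: 78.1
```

```bash
python3 -c "
from h import *
o=get_obs();print(o['ee_pos'],o['ft_force'],o['finger_gap'],o['wrist_torque'])
print(go(538,361,117,2.5));print(go(538,361,36,2.5))"
```

```text
[547.50649722 113.80883651 113.69379072] [ 0.22580207 -0.39194087 -2.07920553] 25.43888289604587 [-0.04351439 -0.03862821 -0.03369601]
([-2.1, 247.4, -3.5], [-0.001, -0.002, 0.003])
([-2.3, 247.4, 77.5], [-0.001, -0.002, 0.003])
```

{"method": "step_arm", "body": {"series": [{"claw":15,"delta_pos":[0,15,-3],"twist":[0,0,0]},{"claw":15,"delta_pos":[0,40,-3],"twist":[0,0,0]},{"claw":15,"delta_pos":[0,75,-3],"twist":[0,0,0]},{"claw":15,"delta_pos":[-1,112,-3],"twist":[0,0,0]},{"claw":15,"delta_pos":[-1,150,-3],"twist":[0,0,0]},{"claw":15,"delta_pos":[-2,188,-3],"twist":[0,0,0]},{"claw":15,"delta_pos":[-2,220,-3],"twist":[0,0,0.003]},{"claw":15,"delta_pos":[-2,240,-3],"twist":[0,0,0.003]},{"claw":15,"delta_pos":[-2,247,0],"twist":[0,0,0.003]},{"claw":15,"delta_pos":[-2,247,15],"twist":[0,0,0.003]},{"claw":15,"delta_pos":[-2,247,35],"twist":[0,0,0.003]},{"claw":15,"delta_pos":[-2,247,55],"twist":[0,0,0.003]},{"claw":15,"delta_pos":[-2,247,70],"twist":[0,0,0.003]},{"claw":15,"delta_pos":[-2,247,77],"twist":[0,0,0.003]},{"claw":15,"delta_pos":[-2,247,77],"twist":[0,0,0.003]}]}}

```text
clock: 21.45
ee_pos: [540.0, 356.1, 36.0]
orientation: [-0.019, 1.0, -0.002, -0.001]
ft_force: [0.0, 0.5, -2.8]
finger_gap: 25.7
grip_force: 78.2
```

```bash
python3 -c "
from rel import *
edges(538,361,(13,45),(1,9),45,(-130,60),10)"
```

```text
[540.  356.1  36. ] [ 0.   0.5 -2.8] 25.7
408
418 plate 306.8 405.7 mid 356.3
428 tool 321.9 380.0 mid 350.9 z 29.2 plate 306.9 406.0 mid 356.4
438 tool 321.9 381.1 mid 351.5 z 29.3 plate 307.2 406.2 mid 356.7
448 tool 321.3 382.3 mid 351.8 z 29.1 plate 308.0 406.6 mid 357.3
458 tool 321.1 382.6 mid 351.9 z 29.2 plate 308.1 407.0 mid 357.6
468 tool 322.4 381.6 mid 352.0 z 29.1 plate 308.6 407.5 mid 358.0
478 tool 324.6 379.9 mid 352.2 z 29.0 plate 309.1 407.6 mid 358.3
488 tool 326.6 378.7 mid 352.7 z 28.9 plate 309.2 408.2 mid 358.7
498 tool 328.6 377.8 mid 353.2 z 28.8 plate 309.5 408.6 mid 359.1
508 tool 330.6 376.6 mid 353.6 z 28.4 plate 310.2 409.2 mid 359.7
518 tool 335.2 372.3 mid 353.7 z 26.9 plate 310.4 409.2 mid 359.8
528 tool 335.0 381.2 mid 358.1 z 29.6 plate 311.1 409.8 mid 360.5
538 tool 328.6 368.0 mid 348.3 z 29.8 plate 311.4 410.2 mid 360.8
548 tool 342.2 368.2 mid 355.2 z 28.8 plate 312.2 410.8 mid 361.5
558 tool 344.9 366.5 mid 355.7 z 27.5 plate 312.4 410.9 mid 361.7
568 tool 345.5 366.4 mid 356.0 z 27.3 plate 312.8 411.5 mid 362.1
578 tool 346.2 366.4 mid 356.3 z 27.3 plate 339.4 343.2 mid 341.3
588 tool 347.0 366.5 mid 356.7 z 27.2 plate 338.2 379.0 mid 358.6
tool x 425.06065314486244 592.5354730812788
plate x 418.0283191439789 611.4508767252335
```

View pics/last.png

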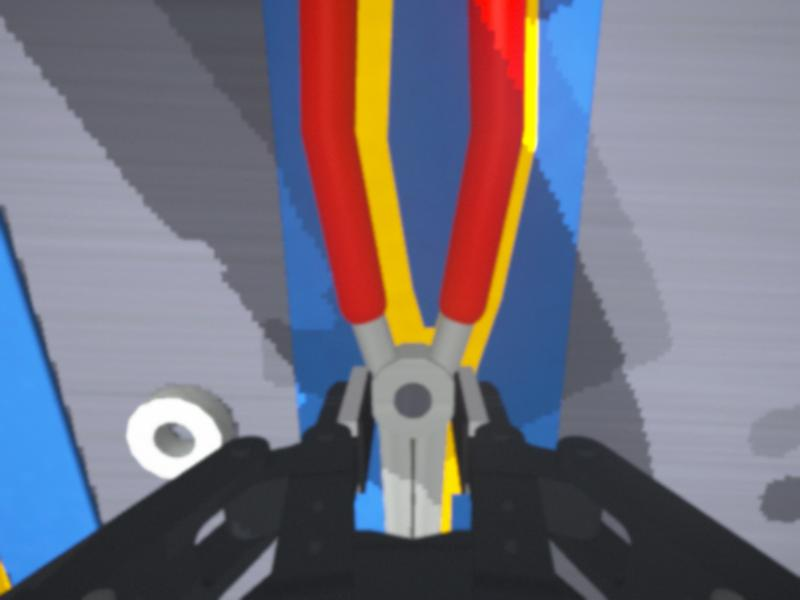

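The pliers' yaw matches, but they sit 6 mm too far to the right. I'll correct that while lowering most of the way.

{"method": "step_arm", "body": {"series": [{"claw":15,"delta_pos":[0,3,0],"twist":[0,0,0]},{"claw":15,"delta_pos":[0,6,3],"twist":[0,0,0]},{"claw":15,"delta_pos":[0,6,6],"twist":[0,0,0]},{"claw":15,"delta_pos":[0,6,6],"twist":[0,0,0]},{"claw":15,"delta_pos":[0,6,6],"twist":[0,0,0]}]}}

```text
clock: 22.0
ee_pos: [540.2, 363.9, 31.5]
orientation: [-0.02, 1.0, -0.001, 0.0]
ft_force: [-0.1, -0.6, -2.8]
finger_gap: 25.7
grip_force: 78.1
```

```bash
python3 -c "
from rel import *
edges(538,361,(11,45),(1,9),45,(-110,60),30)
im,d,W=world('wrist')
g=cv2.cvtColor(im,cv2.COLOR_BGR2GRAY)
for v in range(205,300,4): print(v,g[v,264],hex(0),np.round(W[v,264],1),im[v,264])
np.savez('pl',im=im,W=W)
f=np.load('wr1.npz');h=cv2.cvtColor(f['im'],cv2.COLOR_BGR2HSV);Wq=f['W']
y=(h[...,0]>20)&(h[...,0]<35)&(h[...,1]>140)&(Wq[...,2]<9)&(abs(Wq[...,1]-360)<50)&(Wq[...,0]>380)
print('outline rear x',np.percentile(Wq[y][:,0],[0,.5,1]))
b=(h[...,0]>98)&(h[...,0]<122)&(h[...,1]>140)&(abs(Wq[...,1]-360)<30)&(Wq[...,2]<9); q=Wq[b]
print(q[:,0].min(),q[q[:,0]<700,0].max())
"
```

```text
[540.2 363.9  31.5] [-0.1 -0.6 -2.8] 25.7
428 tool 329.0 387.3 mid 358.1 z 24.5 plate 306.9 405.9 mid 356.4
458 tool 328.8 390.3 mid 359.6 z 24.6 plate 308.0 407.3 mid 357.6
488 tool 334.0 386.5 mid 360.2 z 24.4 plate 309.4 408.0 mid 358.7
518 tool 343.0 380.1 mid 361.5 z 22.4 plate 310.7 409.6 mid 360.1
548 tool 349.9 376.1 mid 363.0 z 24.4 plate 312.0 410.6 mid 361.3
578 tool 354.1 374.3 mid 364.2 z 22.9 plate 347.1 381.4 mid 364.2
tool x 425.2601066501604 592.9899026980105
plate x 419.8953226412846 607.118678236742
205 96 0x0 [517.6 362.    4.4] [142  98  75]
209 129 0x0 [519.7 362.1   4.9] [123 126 136]
213 185 0x0 [522.1 362.2   4.7] [  0 194 238]
217 182 0x0 [523.8 362.3   6.2] [  0 191 235]
221 136 0x0 [523.2 362.2  13.3] [132 136 137]
225 137 0x0 [522.7 362.2  19.6] [134 138 136]
229 153 0x0 [523.  362.2  23.9] [151 154 151]
233 165 0x0 [525.1 362.3  23.8] [163 166 164]
237 168 0x0 [526.5 362.4  25.4] [167 169 167]
241 166 0x0 [528.4 362.5  25.8] [165 168 164]
245 118 0x0 [530.2 362.5  26.5] [119 118 116]
249 92 0x0 [532.1 362.6  26.9] [99 92 91]
253 92 0x0 [535.1 362.7  25.3] [99 91 90]
257 90 0x0 [536.9 362.8  26. ] [97 90 88]
261 91 0x0 [539.6 362.9  25.1] [98 90 89]
265 91 0x0 [541.7 363.   25.3] [99 91 89]
269 164 0x0 [544.3 363.1  24.8] [164 165 162]
273 166 0x0 [546.4 363.2  25. ] [165 167 165]
277 166 0x0 [548.9 363.3  24.7] [164 167 164]
281 117 0x0 [552.1 363.4  23.4] [106 117 120]
285 107 0x0 [554.7 363.5  23. ] [ 96 107 111]
289 106 0x0 [557.4 363.6  22.6] [106 107 105]
293 106 0x0 [559.1 363.7  23.7] [106 106 106]
297 107 0x0 [562.5 363.8  22.3] [107 108 106]
outline rear x [401.00284156 402.80320063 403.68234366]
372.5812431008728 642.7481185123498
```

{"method": "step_arm", "body": {"series": [{"claw":15,"delta_pos":[-1.2,-1.7,1.5],"twist":[0,0,0]},{"claw":15,"delta_pos":[-1.2,-1.7,3],"twist":[0,0,0]},{"claw":15,"delta_pos":[-1.2,-1.7,4.2],"twist":[0,0,0]},{"claw":15,"delta_pos":[-1.2,-1.7,5],"twist":[0,0,0]},{"claw":15,"delta_pos":[-1.2,-1.7,5],"twist":[0,0,0]},{"claw":15,"delta_pos":[-1.2,-1.7,5],"twist":[0,0,0]}]}}

```text
clock: 22.7
ee_pos: [541.6, 362.2, 26.6]
orientation: [-0.02, 1.0, -0.001, 0.0]
ft_force: [-0.0, -0.2, -1.9]
finger_gap: 26.0
grip_force: 78.1
```

```bash
python3 -c "
from rel import *
edges(538,361,(11,45),(1,9),45,(-110,60),30)"
```

```text
[541.6 362.2  26.6] [-0.  -0.2 -1.9] 26.0
428 tool 327.7 385.7 mid 356.7 z 19.4 plate 306.9 406.2 mid 356.5
458 tool 327.1 388.8 mid 358.0 z 19.6 plate 308.1 407.1 mid 357.6
488 tool 332.2 385.1 mid 358.7 z 19.3 plate 309.5 408.2 mid 358.8
518 tool 341.0 379.0 mid 360.0 z 17.4 plate 310.7 409.6 mid 360.1
548 tool 347.6 376.1 mid 361.9 z 19.7 plate 311.9 410.7 mid 361.3
578 tool 352.4 372.6 mid 362.5 z 18.0 plate 345.8 379.8 mid 362.8
tool x 426.6873937860821 593.5573775520755
plate x 422.6962170280572 603.500227354238
```

Aligned and almost touching. I'll lower the last bit, release, rise and check.

{"method": "step_arm", "body": {"series": [{"claw":15,"delta_pos":[0,0,0.6],"twist":[0,0,0]},{"claw":15,"delta_pos":[0,0,1],"twist":[0,0,0]},{"claw":15,"delta_pos":[0,0,1],"twist":[0,0,0]}]}}

```text
clock: 23.05
ee_pos: [541.8, 362.3, 25.8]
orientation: [-0.02, 1.0, -0.0, 0.0]
ft_force: [1.0, 0.2, -0.9]
finger_gap: 25.9
grip_force: 78.1
```

{"method": "step_arm", "body": {"series": [{"claw":29,"delta_pos":[0,0,0],"twist":[0,0,0]},{"claw":36,"delta_pos":[0,0,0],"twist":[0,0,0]},{"claw":50,"delta_pos":[0,0,0],"twist":[0,0,0]},{"claw":50,"delta_pos":[0,0,-10],"twist":[0,0,0]},{"claw":50,"delta_pos":[0,0,-40],"twist":[0,0,0]},{"claw":50,"delta_pos":[0,0,-90],"twist":[0,0,0]},{"claw":50,"delta_pos":[0,0,-140],"twist":[0,0,0]},{"claw":50,"delta_pos":[0,0,-190],"twist":[0,0,0]},{"claw":50,"delta_pos":[0,0,-200],"twist":[0,0,0]},{"claw":50,"delta_pos":[0,0,-200],"twist":[0,0,0]}]}}

```text
clock: 24.05
ee_pos: [543.0, 363.4, 230.1]
orientation: [-0.02, 1.0, 0.002, 0.004]
ft_force: [0.0, -0.0, 0.1]
finger_gap: 50.2
grip_force: 0.0
```

```bash
python3 -c "
from rel import *
edges(508,360,(9,25),(1,9),45,(-130,130),20)
print(go(550,-173,225,-3.5))"
```

```text
[543.  363.4 230.1] [ 0.  -0.   0.1] 50.2
378 plate 305.4 403.2 mid 354.3
398 plate 306.3 404.5 mid 355.4
418 tool 328.4 384.5 mid 356.4 z 19.3 plate 307.1 404.5 mid 355.8
438 tool 327.4 385.4 mid 356.4 z 19.3 plate 307.9 406.4 mid 357.1
458 tool 327.6 387.9 mid 357.8 z 19.1 plate 308.8 406.8 mid 357.8
478 tool 329.8 385.8 mid 357.8 z 18.9 plate 309.8 406.9 mid 358.4
498 tool 334.5 383.6 mid 359.0 z 18.7 plate 310.8 408.0 mid 359.4
518 tool 340.6 378.1 mid 359.3 z 16.6 plate 310.8 408.3 mid 359.5
538 tool 346.5 374.6 mid 360.5 z 19.2 plate 311.8 409.4 mid 360.6
558 tool 350.7 372.1 mid 361.4 z 17.3 plate 312.8 410.3 mid 361.6
578 tool 352.5 371.9 mid 362.2 z 17.0 plate 314.0 411.6 mid 362.8
598 tool 354.3 372.5 mid 363.4 z 16.9 plate 313.8 412.1 mid 363.0
618 plate 315.2 413.4 mid 364.3
tool x 402.9340046444043 607.9868685393367
plate x 370.6792887614848 643.9376367802952
([13.5, -535.5, 1.7], [0.0, 0.003, 0.101])
```

View pics/last.png

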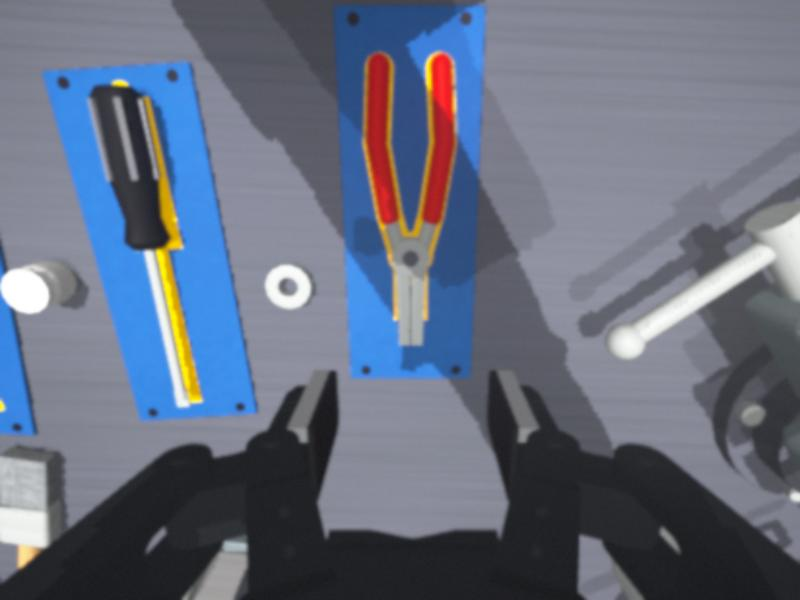

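The pliers cover their outline. Next is the ratchet, parked with its point at about TCP (568.3,-174.2).

{"method": "step_arm", "body": {"series": [{"claw":50,"delta_pos":[-5,-537,2],"twist":[0,0,0.1]},{"claw":50,"delta_pos":[-5,-537,2],"twist":[0,0,0.1]},{"claw":50,"delta_pos":[-5,-537,2],"twist":[0,0,0.1]},{"claw":50,"delta_pos":[-5,-537,2],"twist":[0,0,0.1]},{"claw":50,"delta_pos":[-5,-537,2],"twist":[0,0,0.1]},{"claw":50,"delta_pos":[-5,-537,2],"twist":[0,0,0.1]},{"claw":50,"delta_pos":[-5,-537,2],"twist":[0,0,0.1]},{"claw":50,"delta_pos":[-5,-537,2],"twist":[0,0,0.1]},{"claw":50,"delta_pos":[-5,-537,2],"twist":[0,0,0.1]},{"claw":50,"delta_pos":[-5,-537,2],"twist":[0,0,0.1]},{"claw":50,"delta_pos":[-5,-537,2],"twist":[0,0,0.1]},{"claw":50,"delta_pos":[-5,-537,2],"twist":[0,0,0.1]},{"claw":50,"delta_pos":[-5,-537,2],"twist":[0,0,0.1]},{"claw":50,"delta_pos":[-5,-537,2],"twist":[0,0,0.1]},{"claw":50,"delta_pos":[-5,-537,2],"twist":[0,0,0.1]}]}}

```text
clock: 25.6
ee_pos: [567.9, -172.4, 223.4]
orientation: [0.029, 1.0, -0.0, -0.001]
ft_force: [0.4, 0.3, 0.6]
finger_gap: 49.9
grip_force: 0.0
```

```bash
python3 -c "
from rel import *
edges(540,-174,(9,60),(1,9),25,(-150,120),15)
print(go(568.3,-174.2,23.6,-3.7))"
```

```text
[ 567.9 -172.4  223.4] [0.4 0.3 0.6] 49.9
390
405
420 tool -176.8 -156.9 mid -166.8 z 26.1
435 tool -179.9 -155.7 mid -167.8 z 27.6
450 tool -180.9 -156.3 mid -168.6 z 28.5
465 tool -180.9 -157.0 mid -169.0 z 28.3
480 tool -181.6 -158.7 mid -170.2 z 27.7
495 tool -183.2 -159.5 mid -171.3 z 27.6
510 tool -184.2 -160.3 mid -172.2 z 28.5
525 tool -184.1 -161.0 mid -172.5 z 27.6
540 tool -182.0 -166.1 mid -174.1 z 24.3
555 tool -183.0 -166.9 mid -175.0 z 24.1
570 tool -184.1 -167.7 mid -175.9 z 24.1
585 tool -183.8 -169.7 mid -176.7 z 24.3
600 tool -186.0 -169.5 mid -177.8 z 24.6
615 tool -190.9 -167.9 mid -179.4 z 27.8
630 tool -198.0 -161.4 mid -179.7 z 33.5
645 tool -195.3 -163.7 mid -179.5 z 31.1
tool x 417.166295059151 787.6800871383273Traceback (most recent call last):
  File "<string>", line 3, in <module>
    edges(540,-174,(9,60),(1,9),25,(-150,120),15)
    ~~~~~^^^^^^^^^^^^^^^^^^^^^^^^^^^^^^^^^^^^^^^^
  File "rel.py", line 16, in edges
    k=abs(b[:,1]-cy)<40; print("plate x",b[k,0].min(),b[k,0].max())
                                         ~~~~~~~~~~^^
    return umr_minimum(a, axis, None, out, keepdims, initial, where)
ValueError: zero-size array to reduction operation minimum which has no identity
```

{"method": "step_arm", "body": {"series": [{"claw":45,"delta_pos":[0,-1.8,45],"twist":[0,0,0.004]},{"claw":45,"delta_pos":[0,-1.8,90],"twist":[0,0,0.004]},{"claw":45,"delta_pos":[0,-1.8,135],"twist":[0,0,0.004]},{"claw":45,"delta_pos":[0,-1.8,165],"twist":[0,0,0.004]},{"claw":45,"delta_pos":[0,-1.8,185],"twist":[0,0,0.004]},{"claw":45,"delta_pos":[0,-1.8,195],"twist":[0,0,0.004]},{"claw":45,"delta_pos":[0,-1.8,200],"twist":[0,0,0.004]},{"claw":35,"delta_pos":[0,-1.8,200],"twist":[0,0,0.004]},{"claw":25,"delta_pos":[0,-1.8,200],"twist":[0,0,0.004]},{"claw":5,"delta_pos":[0,-1.8,200],"twist":[0,0,0.004]},{"claw":5,"delta_pos":[0,-1.8,200],"twist":[0,0,0.004]},{"claw":5,"delta_pos":[0,-1.8,200],"twist":[0,0,0.004]},{"claw":5,"delta_pos":[0,-1.8,200],"twist":[0,0,0.004]}], "grip_force": 60}}

```text
clock: 26.95
ee_pos: [569.4, -176.1, 25.9]
orientation: [0.032, 0.999, -0.001, 0.002]
ft_force: [-0.9, 0.5, 6.0]
finger_gap: 13.7
grip_force: 58.6
```

```bash
python3 -c "
from h import *
o=get_obs();p=o['ee_pos'];print(p,o['ft_force'],o['finger_gap'])
print(go(573.5,-367.5,p[2]+80,1.4))"
```

```text
[ 569.36840462 -176.14624603   25.91173469] [-0.88839387  0.50685799  6.04848543] 13.694683911295124
([-16.6, -190.8, -79.7], [-0.001, 0.004, -0.088])
```

{"method": "step_arm", "body": {"series": [{"claw":5,"delta_pos":[0,0,-10],"twist":[0,0,0]},{"claw":5,"delta_pos":[0,0,-30],"twist":[0,0,0]},{"claw":5,"delta_pos":[0,0,-55],"twist":[0,0,0]},{"claw":5,"delta_pos":[0,0,-78],"twist":[0,0,0]},{"claw":5,"delta_pos":[-3,-25,-80],"twist":[0,0,-0.01]},{"claw":5,"delta_pos":[-6,-60,-80],"twist":[0,0,-0.03]},{"claw":5,"delta_pos":[-9,-100,-80],"twist":[0,0,-0.05]},{"claw":5,"delta_pos":[-12,-140,-80],"twist":[0,0,-0.07]},{"claw":5,"delta_pos":[-15,-170,-80],"twist":[0,0,-0.085]},{"claw":5,"delta_pos":[-17,-187,-80],"twist":[0,0,-0.088]},{"claw":5,"delta_pos":[-17,-191,-80],"twist":[0,0,-0.088]},{"claw":5,"delta_pos":[-17,-191,-65],"twist":[0,0,-0.088]},{"claw":5,"delta_pos":[-17,-191,-45],"twist":[0,0,-0.088]},{"claw":5,"delta_pos":[-17,-191,-25],"twist":[0,0,-0.088]},{"claw":5,"delta_pos":[-17,-191,-12],"twist":[0,0,-0.088]},{"claw":5,"delta_pos":[-17,-191,-8],"twist":[0,0,-0.088]},{"claw":5,"delta_pos":[-17,-191,-8],"twist":[0,0,-0.088]},{"claw":5,"delta_pos":[-17,-191,-8],"twist":[0,0,-0.088]}]}}

```text
clock: 28.75
ee_pos: [573.6, -367.8, 33.4]
orientation: [-0.012, 1.0, -0.001, 0.001]
ft_force: [0.6, -0.4, -3.2]
finger_gap: 13.5
grip_force: 58.9
```

```bash
python3 -c "
from rel import *
edges(560,-368,(11,60),(1,9),35,(-150,60),15)"
```

```text
[ 573.6 -367.8   33.4] [ 0.6 -0.4 -3.2] 13.5
410
425
440
455 plate -421.7 -320.4 mid -371.1
470 tool -384.0 -359.3 mid -371.7 z 36.2 plate -420.4 -321.0 mid -370.7
485 tool -383.0 -359.9 mid -371.4 z 35.7 plate -420.0 -320.5 mid -370.2
500 tool -382.8 -358.9 mid -370.8 z 35.8 plate -419.6 -320.6 mid -370.1
515 tool -382.8 -358.2 mid -370.5 z 36.3 plate -419.4 -319.8 mid -369.6
530 tool -382.0 -358.6 mid -370.3 z 35.1 plate -418.4 -319.6 mid -369.0
545 tool -377.4 -361.7 mid -369.6 z 32.0 plate -418.3 -319.4 mid -368.8
560 tool -400.0 -335.5 mid -367.8 z 38.7 plate -418.0 -318.5 mid -368.3
575 tool -377.6 -360.0 mid -368.8 z 33.0 plate -417.5 -318.7 mid -368.1
590 tool -376.0 -361.1 mid -368.5 z 31.8 plate -417.1 -318.3 mid -367.7
605 tool -377.0 -358.8 mid -367.9 z 31.8 plate -412.7 -325.8 mid -369.2
tool x 461.0371128026088 625.6035188834916
plate x 453.52123076324386 623.5886684045031
```

View pics/last.png

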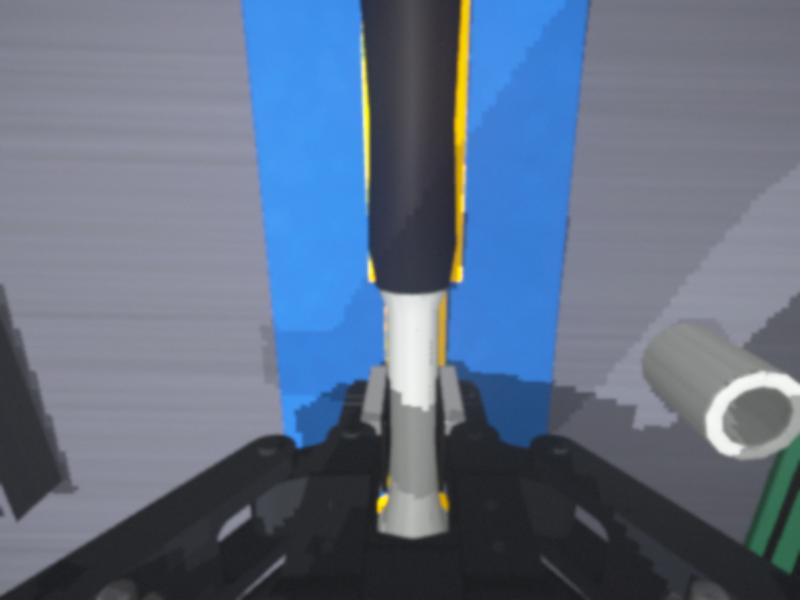

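```bash
python3 -c "
from rel import *
im,d,W=world('wrist');h=cv2.cvtColor(im,cv2.COLOR_BGR2HSV)
ye=(h[...,0]>18)&(h[...,0]<35)&(h[...,1]>140)&(W[...,2]<9)&(abs(W[...,1]+368)<30)
q=W[ye]
for a in np.arange(526,560,1.5):
  k=abs(q[:,0]-a)<1; t=W[(abs(W[...,0]-a)<1)&(W[...,2]>18)&(abs(W[...,1]+369)<20)]
  print(a,k.sum() and q[k,1].min().round(1),k.sum() and q[k,1].max().round(1),'tool',np.ptp(t[:,1]).round(1) if len(t) else '',t[:,2].max().round(1) if len(t) else '')
"
```

```text
526.0 -355.7 -354.0 tool 23.7 39.0
527.5 -356.1 -353.9 tool 23.3 38.7
529.0 -356.1 -353.9 tool 22.6 38.1
530.5 -356.4 -353.7 tool 22.7 38.3
532.0 -356.4 -353.6 tool 21.9 37.4
533.5 -384.2 -353.6 tool 21.9 37.2
535.0 -384.2 -354.0 tool 18.7 36.4
536.5 -383.7 -354.0 tool 18.4 36.1
538.0 0 0 tool 17.2 35.4
539.5 0 0 tool 15.7 34.6
541.0 0 0 tool 15.4 35.4
542.5 -359.0 -359.0 tool 15.5 34.6
544.0 -359.5 -358.9 tool 15.5 34.7
545.5 -360.1 -358.8 tool 15.6 34.5
547.0 -360.5 -358.8 tool 15.7 34.8
548.5 -360.5 -358.7 tool 15.8 34.8
550.0 -360.4 -358.7 tool 15.7 34.7
551.5 -360.3 -358.7 tool 36.1 111.1
553.0 -360.2 -358.5 tool 38.7 111.2
554.5 -360.2 -358.5 tool 39.5 110.6
556.0 -360.1 -358.4 tool 40.0 109.0
557.5 -360.1 -358.4 tool 39.5 107.4
559.0 -360.0 -358.3 tool 37.3 105.6
```

{"method": "step_arm", "body": {"series": [{"claw":5,"delta_pos":[-0.7,0.8,2],"twist":[0,0,0]},{"claw":5,"delta_pos":[-0.7,0.8,4],"twist":[0,0,0]},{"claw":5,"delta_pos":[-0.7,0.8,6],"twist":[0,0,0]},{"claw":5,"delta_pos":[-0.7,0.8,7.5],"twist":[0,0,0]},{"claw":5,"delta_pos":[-0.7,0.8,7.5],"twist":[0,0,0]},{"claw":5,"delta_pos":[-0.7,0.8,7.5],"twist":[0,0,0]}]}}

```text
clock: 29.45
ee_pos: [573.6, -366.9, 26.0]
orientation: [-0.012, 1.0, -0.001, 0.0]
ft_force: [-3.0, 2.2, 4.4]
finger_gap: 13.8
grip_force: 59.8
```

In contact. Release and rise.

{"method": "step_arm", "body": {"series": [{"claw":18,"delta_pos":[0,0,0],"twist":[0,0,0]},{"claw":25,"delta_pos":[0,0,0],"twist":[0,0,0]},{"claw":45,"delta_pos":[0,0,0],"twist":[0,0,0]},{"claw":45,"delta_pos":[0,0,-10],"twist":[0,0,0]},{"claw":50,"delta_pos":[0,0,-40],"twist":[0,0,0]},{"claw":50,"delta_pos":[0,0,-90],"twist":[0,0,0]},{"claw":50,"delta_pos":[15,0,-140],"twist":[0,0,0]},{"claw":50,"delta_pos":[20,0,-190],"twist":[0,0,0]},{"claw":50,"delta_pos":[20,0,-210],"twist":[0,0,0]},{"claw":50,"delta_pos":[20,0,-210],"twist":[0,0,0]},{"claw":50,"delta_pos":[20,0,-210],"twist":[0,0,0]}]}}

```text
clock: 30.55
ee_pos: [553.8, -367.3, 236.0]
orientation: [-0.012, 1.0, -0.001, 0.001]
ft_force: [0.2, 0.0, -0.8]
finger_gap: 50.0
grip_force: 0.0
```

```bash
python3 -c "
from rel import *
edges(545,-368,(9,60),(1,9),35,(-140,140),15)"
```

```text
[ 553.8 -367.3  236. ] [ 0.2  0.  -0.8] 50.0
405 plate -343.1 -324.0 mid -333.6
420 tool -382.1 -363.5 mid -372.8 z 26.0 plate -421.4 -323.1 mid -372.2
435 tool -384.1 -360.9 mid -372.5 z 27.1 plate -420.9 -322.2 mid -371.5
450 tool -383.8 -359.3 mid -371.6 z 28.6 plate -420.3 -321.9 mid -371.1
465 tool -383.7 -359.9 mid -371.8 z 28.2 plate -420.5 -320.5 mid -370.5
480 tool -382.5 -359.5 mid -371.0 z 27.7 plate -419.7 -320.9 mid -370.3
495 tool -382.3 -358.8 mid -370.6 z 27.7 plate -418.8 -321.1 mid -370.0
510 tool -382.1 -358.4 mid -370.3 z 28.2 plate -419.2 -320.4 mid -369.8
525 tool -381.9 -358.0 mid -370.0 z 28.3 plate -418.2 -320.5 mid -369.3
540 tool -378.3 -361.1 mid -369.7 z 24.5 plate -418.4 -319.8 mid -369.1
555 tool -377.0 -361.6 mid -369.3 z 24.4 plate -417.6 -319.7 mid -368.7
570 tool -375.5 -361.2 mid -368.3 z 24.4 plate -416.7 -320.1 mid -368.4
585 tool -375.2 -360.7 mid -368.0 z 24.4 plate -416.8 -319.0 mid -367.9
600 tool -375.0 -360.3 mid -367.6 z 24.6 plate -415.8 -318.3 mid -367.0
615 tool -377.2 -357.4 mid -367.3 z 26.1 plate -416.1 -318.5 mid -367.3
630 tool -384.1 -349.0 mid -366.5 z 32.5 plate -414.8 -317.8 mid -366.3
645 tool -383.8 -349.5 mid -366.6 z 32.5 plate -415.0 -317.0 mid -366.0
660 plate -415.3 -317.1 mid -366.2
675 plate -414.2 -316.4 mid -365.3
tool x 420.1265529667405 798.2655599776936
plate x 408.8785927917301 679.1203089081977
```

View pics/last.png

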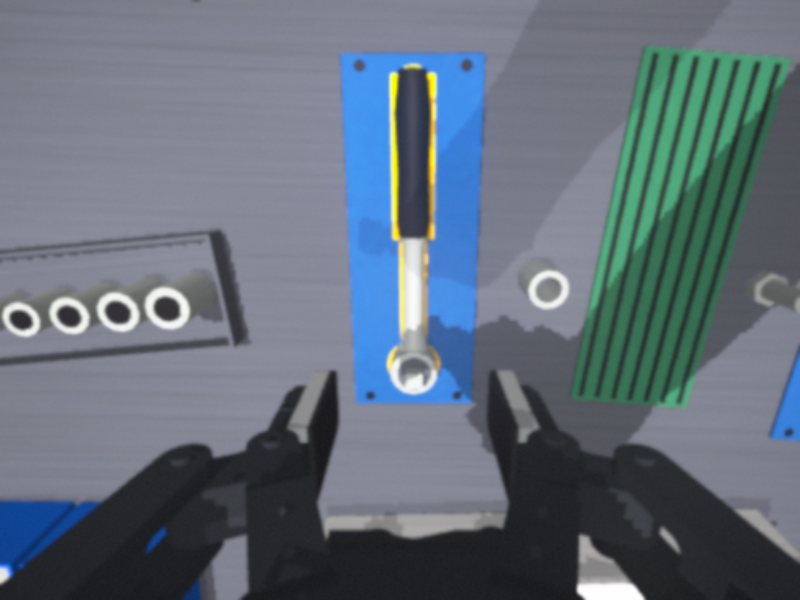

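```bash
python3 -c "
from rel import *
im,d,W=world('wrist');h=cv2.cvtColor(im,cv2.COLOR_BGR2HSV)
q=W[(h[...,0]>18)&(h[...,0]<35)&(h[...,1]>140)&(W[...,2]<9)&(abs(W[...,1]+368)<30)]
print('outline x',np.sort(q[:,0])[[0,3,10,-10,-3,-1]])
for a in np.arange(616,664,3):
  k=abs(q[:,0]-a)<1.5
  if k.sum(): print(a,q[k,1].min().round(1),q[k,1].max().round(1))
t=W[(W[...,2]>20)&(W[...,2]<60)&(abs(W[...,1]+368)<30)&(W[...,0]<670)]
print('tool x',np.sort(t[:,0])[[0,5,-5,-1]])
t=t[t[:,0]>600]
for a in np.arange(610,664,3):
  k=abs(t[:,0]-a)<1.5
  if k.sum(): print('tool',a,np.ptp(t[k,1]).round(1),t[k,2].max().round(1))
k=t[:,2]>36;print('drive',t[k].mean(0))
q2=q[(q[:,0]<427)]
for a in np.arange(409,428,2): 
  k=abs(q2[:,0]-a)<1
  if k.sum(): print('rear outline',a,q2[k,1].min().round(1),q2[k,1].max().round(1))
"
```

```text
outline x [423.17299216 423.35551701 424.32350502 636.71480353 641.00612034
 643.76295473]
631 -384.0 -384.0
634 -385.3 -384.0
637 -385.4 -346.5
640 -386.6 -346.4
643 -386.6 -346.3
tool x [420.59594895 421.76497893 654.4522383  655.51646072]
tool 610 15.8 28.0
tool 613 18.4 28.1
tool 616 18.3 29.7
tool 619 19.6 31.8
tool 622 20.9 32.1
tool 625 27.1 34.4
tool 628 31.6 34.2
tool 631 33.4 45.4
tool 634 35.9 46.0
tool 637 35.2 46.2
tool 640 35.4 46.3
tool 643 34.2 46.1
tool 646 30.5 33.9
tool 649 28.1 33.1
tool 652 20.9 32.1
tool 655 13.5 31.4
drive [ 636.26161668 -367.02761108   43.71707014]
rear outline 423 -386.0 -357.9
rear outline 425 -386.0 -357.9
rear outline 427 -385.9 -357.8
```

The ratchet lies about 3.5 mm short of its outline along x, with the head centre at about 637 against 641. I'll regrip and nudge it forward.

{"method": "step_arm", "body": {"series": [{"claw":45,"delta_pos":[-20,0,45],"twist":[0,0,0]},{"claw":45,"delta_pos":[-20,0,90],"twist":[0,0,0]},{"claw":45,"delta_pos":[-20,0,135],"twist":[0,0,0]},{"claw":45,"delta_pos":[-20,0,170],"twist":[0,0,0]},{"claw":45,"delta_pos":[-20,0,190],"twist":[0,0,0]},{"claw":45,"delta_pos":[-20,0,203],"twist":[0,0,0]},{"claw":45,"delta_pos":[-20,0,210],"twist":[0,0,0]},{"claw":35,"delta_pos":[-20,0,210],"twist":[0,0,0]},{"claw":25,"delta_pos":[-20,0,210],"twist":[0,0,0]},{"claw":5,"delta_pos":[-20,0,210],"twist":[0,0,0]},{"claw":5,"delta_pos":[-20,0,210],"twist":[0,0,0]},{"claw":5,"delta_pos":[-20,0,210],"twist":[0,0,0]},{"claw":5,"delta_pos":[-20,0,210],"twist":[0,0,0]}]}}

```text
clock: 31.95
ee_pos: [574.7, -367.5, 26.8]
orientation: [-0.012, 1.0, -0.001, 0.002]
ft_force: [-0.2, 0.9, 6.1]
finger_gap: 13.6
grip_force: 58.9
```

{"method": "step_arm", "body": {"series": [{"claw":5,"delta_pos":[0,0,-2],"twist":[0,0,0]},{"claw":5,"delta_pos":[0,0,-5],"twist":[0,0,0]},{"claw":5,"delta_pos":[0,0,-5],"twist":[0,0,0]},{"claw":5,"delta_pos":[-2,0.3,-5],"twist":[0,0,0]},{"claw":5,"delta_pos":[-3.5,0.3,-5],"twist":[0,0,0]},{"claw":5,"delta_pos":[-3.5,0.3,-5],"twist":[0,0,0]},{"claw":5,"delta_pos":[-3.5,0.3,-3],"twist":[0,0,0]},{"claw":5,"delta_pos":[-3.5,0.3,-1.5],"twist":[0,0,0]},{"claw":5,"delta_pos":[-3.5,0.3,0],"twist":[0,0,0]},{"claw":5,"delta_pos":[-3.5,0.3,0],"twist":[0,0,0]},{"claw":5,"delta_pos":[-3.5,0.3,0],"twist":[0,0,0]}]}}

```text
clock: 33.05
ee_pos: [577.2, -366.5, 26.8]
orientation: [-0.012, 1.0, -0.001, 0.001]
ft_force: [-3.2, 2.4, 4.8]
finger_gap: 13.7
grip_force: 59.5
```

{"method": "step_arm", "body": {"series": [{"claw":18,"delta_pos":[0,0,0],"twist":[0,0,0]},{"claw":25,"delta_pos":[0,0,0],"twist":[0,0,0]},{"claw":45,"delta_pos":[0,0,0],"twist":[0,0,0]},{"claw":45,"delta_pos":[0,0,-10],"twist":[0,0,0]},{"claw":50,"delta_pos":[0,0,-40],"twist":[0,0,0]},{"claw":50,"delta_pos":[0,0,-90],"twist":[0,0,0]},{"claw":50,"delta_pos":[5,0,-140],"twist":[0,0,0]},{"claw":50,"delta_pos":[5,0,-190],"twist":[0,0,0]},{"claw":50,"delta_pos":[5,0,-210],"twist":[0,0,0]},{"claw":50,"delta_pos":[5,0,-210],"twist":[0,0,0]},{"claw":50,"delta_pos":[5,0,-210],"twist":[0,0,0]}]}}

```text
clock: 34.15
ee_pos: [572.2, -366.5, 235.6]
orientation: [-0.012, 1.0, -0.001, 0.001]
ft_force: [-0.6, 0.0, -0.5]
finger_gap: 49.9
grip_force: 0.0
```

```bash
python3 -c "
from rel import *
im,d,W=world('wrist');h=cv2.cvtColor(im,cv2.COLOR_BGR2HSV)
t=W[(W[...,2]>20)&(W[...,2]<60)&(abs(W[...,1]+368)<30)&(W[...,0]<670)]
print('tool x',np.sort(t[:,0])[[0,5,-5,-1]]);k=t[:,2]>40;print('drive',t[k].mean(0))
for a in range(430,661,25):
  k=abs(t[:,0]-a)<4
  if k.sum():print(a,((t[k,1].min()+t[k,1].max())/2).round(1))
b=W[(h[...,0]>98)&(h[...,0]<122)&(h[...,1]>140)&(abs(W[...,1]+368)<40)&(W[...,2]<9)]
print(b[:,0].min(),b[b[:,0]<700,0].max())
im,_=camera('scene');cv2.imwrite('pics/fin.png',cv2.resize(im,(800,600)))"
```

```text
tool x [424.44194485 424.72649964 657.36083867 658.40320599]
drive [ 639.51963028 -366.18757047   44.40362585]
430 -372.1
455 -371.0
480 -370.5
505 -369.9
530 -369.4
555 -368.7
580 -368.2
605 -367.6
630 -366.3
655 -366.5
408.4969307948273 679.1651844957312
```

View pics/fin.png

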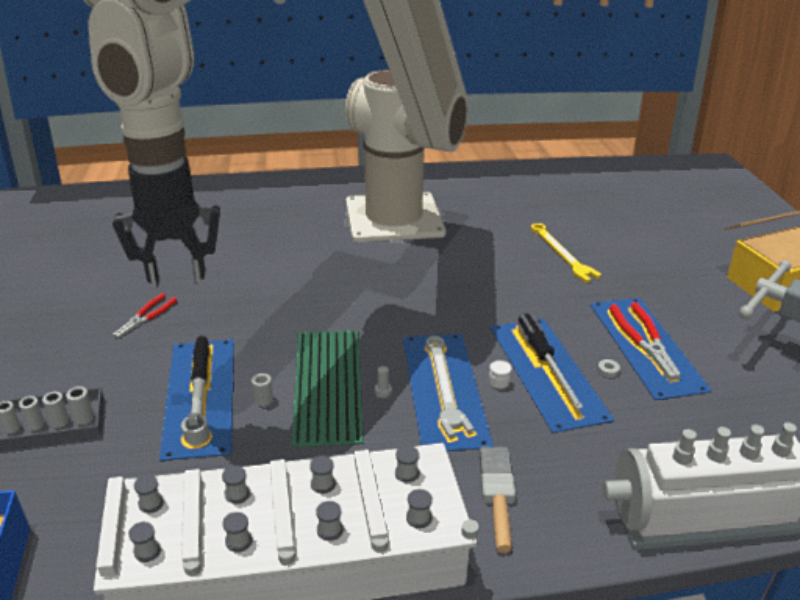

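All three tools lie on their own outlines, and the gripper is clear of everything.

```bash
python3 -c "
from rig import *
print(finish_job())"
```

```text
the job is handed in; nothing more can be done
None
```

The wrench, pliers and ratchet each lie flat on their own plate, heads at the head end and within about 2 mm of the outline by the wrist camera; the screwdriver was left alone, and the job was handed in at about 34 s with no verdict returned.

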